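Wedge a stencil frame off its board to set the printing gap

TASK

Unlock the hinged stencil frame: draw the red-knobbed lock pin out of its clevis and lay it down in the open notch just in front of the clevis, fully seated. Then take the blue wedge, lay it flat on the board and push its thin end under the front rail until the frame just lifts off its rubber rests by about 3 to 4 mm (the wedge's broad white line comes to the rail's front edge). Finish while still holding the wedge there by its grip, with the frame carried by the wedge alone, so that I can tighten the hinges; never raise the frame more than 10 mm and leave the other things where they are.

Things in the scene. Friction and masses are not known exactly. Their poses are not given: they have to be found in the camera images.
- board: Plywood board, 415x360x18 mm, fixed on the bench; deck 18 mm above the bench. Origin: at bench height below the middle of the front edge of the frame's front rail; x towards the hinges (away from the robot, less the yaw), y left, z up. Deck: x -150 to 265, y -165 to 195 mm; bare in front of the rail from y -165 to 90. Round rubber rests 14 mm wide, 5 high, under the rail at x 12, y -122 and 92.
- frame: Aluminium frame with a holed steel stencil plate, about 0.9 kg, hinged at the back (nearly free axis 228 mm behind the front edge). Origin: below the middle of the front rail's front edge, level with the deck at rest; z above the deck is the lift there. Axes as the board's. Rails 25 mm square, board x 0 to 210, y -135 to 135, top 30 mm above the deck. About 5 N lifts the front.
- rail_edge (a point): Point on the lower front edge of the frame's front rail on the line board y = -20 mm, a good place for the wedge, pushed along board +x. At rest 23 mm above the bench, that is 5 mm above the deck, as is all the rail's underside.
- lock_pin: Lock pin, 60 g, lying level along its y axis (x and z turn with it and mean nothing). Origin: middle of the ribbed red knob, 24 mm across, y -13 to 13 mm. Collar 16 mm across, y -14 to -20; steel shank 10 mm across to the tip at y -72. At the start home in the bores, y along board y, knob outside to the left; it lets the frame rise under 2 mm. Draw it to board +y by 51 mm or more.
- pin_home (a point): Middle of the knob (within 2 mm) while the pin is home: board x -30, y 156, 26 mm above the deck. Axes as the board's. The clevis: two dark steel cheeks, y 105 to 113 and 127 to 135 mm, x -80 to -15, 40 mm high above the deck, with 12 mm bores at x -30, 26 mm above the deck. The frame's 8 mm steel tongue, with the same bore, stands between them from x -42.
- notch (a point): Where the knob's middle belongs once parked: board x -62, y 156, 26 mm above the deck. Axes as the board's. Both cheeks have here, 32 mm nearer the robot than the bores, a notch open at the top, 13 mm wide (flared to 23), floor 21 mm above the deck; the shank lies across both floors along board y. Carry the pin in with its axis over 45 mm above the deck, then lower.
- wedge: Blue plastic wedge, black-ribbed grip, 0.1 kg, flat on the bench right of the board. Origin: underside below the middle of the grip; x to the thin nose, z up. Grip: upright block 30 mm long (x), 26 wide (y), 48 high. Taper x 15 to 99 mm, 30 wide: 2.5 mm thick at the nose, 1 mm more per 6 mm back. Broad white line across it at x 63, 8.5 mm thick: there the frame stands 3.5 mm up.
- wedge_nose (a point): Middle of the wedge's nose at its underside, 99 mm from the wedge's origin. The rail's edge first meets the taper with the nose 15 mm past it (board x 15) and rises 1 mm per further 6 mm of push, some tenths less under load.
- red_jar: Small red and white ink jar, 55 mm, on the bench left of the board. Origin: middle of its foot. Leave it alone.
- tape_roll: Grey roll of tape, 103 mm across, 48 mm high, flat on the bench at the left. Origin: middle of its underside. Leave it alone.
- yellow_jar: Small yellow ink jar with a black lid, 55 mm, on the bench right of the board. Origin: middle of its foot. Leave it alone.

How it is judged:
By the outcome, as a careful person would: the job done as asked, in the order asked, and still so for the second after the job is handed in, while the arm keeps its last pose, push and grip.
It also fails if it takes over 61 s, if anything falls off the work surface, if the arm or the gripper's body presses on something with over 40 N, if the wrist force passes 120 N, or if a joint passes its speed limit or range.

ROBOT

A 6-joint arm with a two-finger parallel gripper is mounted at the origin on a cart in front of the work surface, level with it; the furniture and walls round the work are solid. World frame = base frame: x ahead of the robot, y to its left, z up, the work surface at z = 0. Lengths are in m, angles in rad, forces in N, time in s.
With the tool pointing down it reaches from about 0.225 to 0.875 m from the base axis. Payload 3.4 kg.
Tool frame: the origin (TCP) lies midway between the tips of the shut fingers; the grasp point (between the pads) lies behind it (manip.hold_point_z is the z of the grasp point in the tool frame, in m); z points along the fingers, y is the direction in which the jaws open and shut (so a half turn about z gives the same grasp; the last joint's range is limited). The gripper opens to 85 mm and grips with 20 to 120 N. Pads are 22 mm wide; open, the fingers measure 114 mm over their backs; the gripper's body (76 mm by 85 mm) begins 54 mm behind the grasp point. The pads swing forward as they close: fully open they stand 13 mm farther back than shut.
Start: joints at [-1.373, 0.276, 1.505, -0, 1.361, -0.121], TCP at [0.18, -0.546, 0.206] pointing down, gripper open.
Joint ranges: [-2.89, 2.89], [-0.75, 2.08], [0.22, 2.7], [-1.18, 4.32], [0.11, 2.71], [-2.7, 2.7]. Speed limits (rad/s): [2.57, 2.57, 3.14, 3.14, 3.14, 3.14].

INTERFACE

Orientations are given as a rotation vector (axis times angle).
In Python, from workcell import manip gives the robot as it stands.
- The arm moves only by the tool jog_arm, never from a script. Its argument "targets" is a list of rows, each a list of 7 numbers: the turn, a rotation vector about the world's x, y, z in rad, then the shift along the world's x, y, z in cm, then the opening in per cent of the stroke, from 0 (shut) to 100 (fully open). In form: [[ax, ay, az, dx, dy, dz, hand], ...]. A call has 1 to 20 rows; each row is the pose to reach, as a shift and turn from the pose commanded when the call began; what a row does not reach only later rows make up. A row lasts 1/10 s, in which the tool goes at most 50 mm and 8.59 degrees, less where a joint would pass 70% of its speed; a pose out of reach is approached as far as the arm can. A call with a gripper value outside its range is refused whole. The fingers move at their own pace and stop on an object; "newtons" is the grip in N (left out, the last holds). Time passes only in rows, so rows that repeat a pose let the fingers close. It gives the time, the measured TCP pose, the force and the opening at its end, in the units of the state.
- manip.observe(): the state, without advancing time (a new reading comes with each control period).
- manip.camera(name): name is "scene" or "top" or "wrist"; returns the picture (384x512x3 uint8, red, green, blue); there is no depth.
- manip.camera_info(name): a dict with "mtx" (3x3 intrinsics, pixels), "position" and "attitude" of the camera in the world. Camera axes: x right, y up, looking along -z (the intrinsics and any distortion apply to the point x, -y, -z); pixel columns grow to the right and rows downward; lengths in m; the calibration is good to about 2 mm. A picture is of the moment at which its call begins: read the wrist's pose just before it. camera_info takes no time and is no camera call; for the wrist camera it gives the pose at the moment of the call.
- manip.job_done(): hands the job in, once; it reports no verdict.
The state is a dict: "time_s": time; "joint_pos": joint angles; "qvel": joint speeds; "joint_torque": joint torques, N m; "eef_pos": TCP position; "ee_rot": TCP orientation; "ft_force": force on the tool from outside, world axes, zero at the start; "moment": the same for the moment, N m; "opening": finger opening in m.
Only numpy, scipy, OpenCV 4.12 (cv2) and the standard library are available. Lean on these libraries where they do the work, as an engineer would, in place of code of your own. Each camera call takes 0.05 s, during which the arm holds its last target.

## Working session

There is one attempt and no reset: what is moved stays moved. The work goes in short steps, Python scripts to look and compute and a tool call to move; the robot and the scene stay as the last step left them, time stands still between calls to the robot, and variables do not carry over. Pictures are saved under pics/ and viewed, and the job is handed in when it is done.

Besides the shell and the picture viewer there is one more tool, called after "Request:" by a JSON object that holds its "op" and its "data", one argument or row to a line. jog_arm: Moves the arm, as the interface text tells. Its arguments: {"type":"object","properties":{"targets":{"type":"array"},"newtons":{"type":"number"}},"required":["targets"]}

```bash
ls; mkdir -p pics; python3 - <<'E'
from workcell import manip
import cv2
print(manip.observe()); print(manip.hold_point_z)
for n in ["scene","top","wrist"]:
    im=manip.camera(n); cv2.imwrite(f"pics/{n}0.png",im[:,:,::-1]); i=manip.camera_info(n); print(n,i)
E
```

```text
pics
{'time_s': 0.0, 'joint_pos': array([-1.37300725e+00,  2.76556800e-01,  1.50615750e+00,  1.67681386e-05,
        1.36071949e+00, -1.20994282e-01]), 'qvel': array([ 0.00064372,  0.00019544, -0.00081856,  0.00106992, -0.00233506,
        0.00016849]), 'joint_torque': array([-1.16761286e-03, -4.16773367e+01, -2.45807576e+01, -5.19311561e-04,
        1.09365719e-02,  4.03225698e-06]), 'eef_pos': array([ 0.18009763, -0.54543954,  0.20555184]), 'ee_rot': array([-3.09995368e+00, -4.98328587e-01,  8.52336067e-05]), 'ft_force': array([-0.08465766, -0.37758568, -0.38903624]), 'moment': array([-0.03887979,  0.01242365,  0.01751995]), 'opening': 0.08545745251096536}
-0.0187
scene {'mtx': array([[359.03513555,   0.        , 252.24806378],
       [  0.        , 359.03513555, 189.53823071],
       [  0.        ,   0.        ,   1.        ]]), 'position': array([-0.1108311 ,  0.57735539,  0.89601981]), 'attitude': array([ 0.39784148, -0.86987269, -2.12737806])}
top {'mtx': array([[499.35198707,   0.        , 260.04761075],
       [  0.        , 499.35198707, 181.52488951],
       [  0.        ,   0.        ,   1.        ]]), 'position': array([0.35758307, 0.02546713, 1.8185362 ]), 'attitude': array([ 0.06953475, -0.06774292, -1.54694139])}
wrist {'mtx': array([[337.19444346,   0.        , 255.92756023],
       [  0.        , 337.19444346, 192.35492756],
       [  0.        ,   0.        ,   1.        ]]), 'position': array([ 0.25530422, -0.52018172,  0.37199772]), 'attitude': array([-0.26954754,  0.19494214, -1.24179449])}
```

View pics/scene0.png

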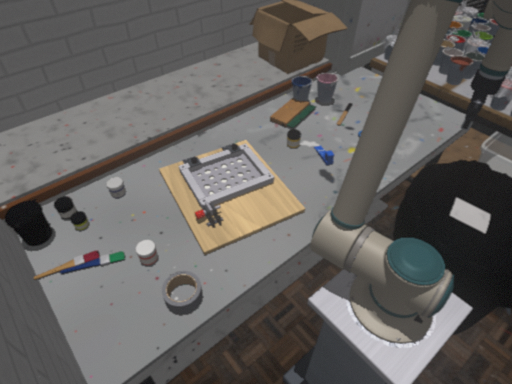

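View pics/top0.png

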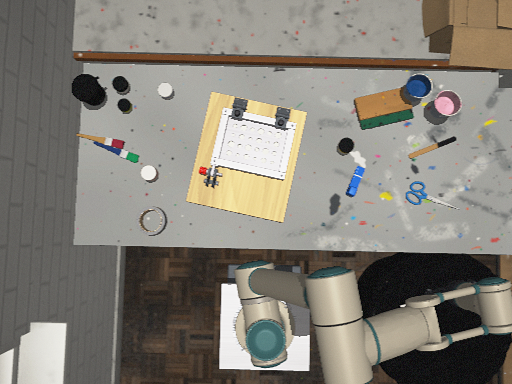

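View pics/wrist0.png

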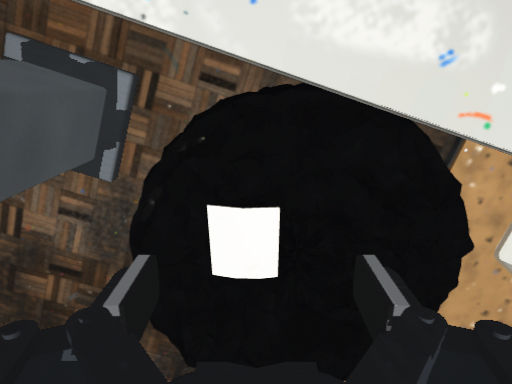

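The top view shows the board with corners at about (212,93), (307,113), (283,222) and (187,200). The red knob is at (203,171) and the wedge at about (356,180). I'll zoom in.

```bash
python3 - <<'E'
import cv2
im=cv2.imread("pics/top0.png")
cv2.imwrite("pics/t_b.png",cv2.resize(im[85:230,180:315],None,fx=4,fy=4,interpolation=cv2.INTER_CUBIC))
cv2.imwrite("pics/t_w.png",cv2.resize(im[130:210,325:385],None,fx=7,fy=7,interpolation=cv2.INTER_CUBIC))
E
cat > h.py <<'E'
import numpy as np, cv2
from scipy.spatial.transform import Rotation as R
def ray(info,uv):
    K=info["mtx"]; d=np.linalg.inv(K)@np.array([uv[0],uv[1],1.]); d=np.array([d[0],-d[1],-d[2]])
    return np.array(info["position"]), R.from_rotvec(info["attitude"]).apply(d)
def onz(info,uv,z):
    p,d=ray(info,uv); return p+d*(z-p[2])/d[2]
def proj(info,P):
    c=R.from_rotvec(info["attitude"]).inv().apply(np.atleast_2d(P)-np.array(info["position"]))
    q=np.c_[c[:,0],-c[:,1],-c[:,2]]@info["mtx"].T
    return q[:,:2]/q[:,2:]
def tri(obs):
    A=np.zeros((3,3));b=np.zeros(3)
    for i,uv in obs:
        p,d=ray(i,uv);d/=np.linalg.norm(d);M=np.eye(3)-np.outer(d,d);A+=M;b+=M@p
    return np.linalg.solve(A,b)
E
```

```text
(no output)
```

View pics/t_b.png

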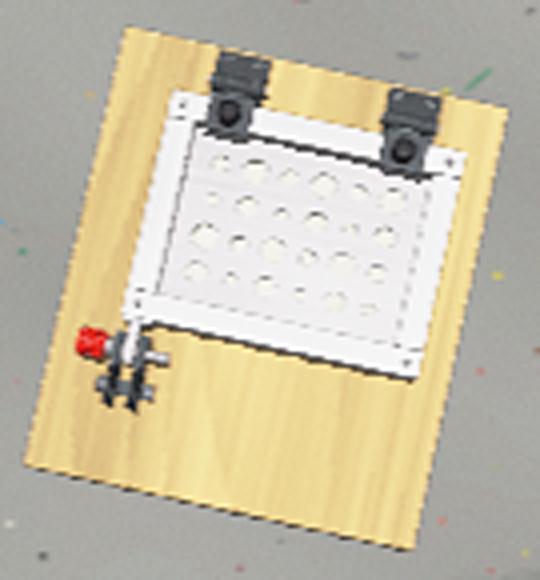

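View pics/t_w.png

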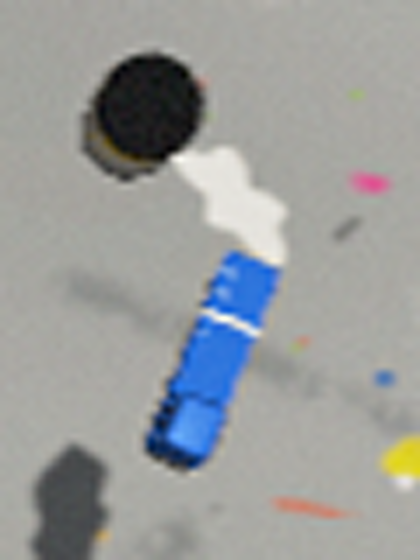

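```bash
cat > fit.py <<'E'
from h import *
from workcell import manip
i=manip.camera_info("top")
f=lambda U,V,s,ox,oy:((U+.5)/s-.5+ox,(V+.5)/s-.5+oy)
C=[(126,27),(508,107),(413,550),(25,465)]
W=np.array([onz(i,f(*c,4,180,85),.018)[:2] for c in C])
B=np.array([(.265,.195),(.265,-.165),(-.150,-.165),(-.150,.195)])
def rigid(B,W):
    cb,cw=B.mean(0),W.mean(0);H=(B-cb).T@(W-cw);yaw=np.arctan2(H[0,1]-H[1,0],H[0,0]+H[1,1])
    Rm=np.array([[np.cos(yaw),-np.sin(yaw)],[np.sin(yaw),np.cos(yaw)]]);return yaw,cw-Rm@cb,Rm
yaw,t,Rm=rigid(B,W)
print("board yaw",np.degrees(yaw),t,"res mm",((B@Rm.T+t-W)*1000).round(1).tolist())
def b2w(p): return np.r_[Rm@np.array(p[:2])+t,p[2]+.018]
def w2b(p): return np.r_[Rm.T@(np.array(p[:2])-t),p[2]-.018]
if __name__=="__main__":
    print("home",b2w((-.03,.156,.026)),"proj",proj(i,b2w((-.03,.156,.026))), "red seen", f(92,343,4,180,85))
    # sanity frame corner top left front
    for P in [(0,.135,.03),(0,-.135,.03)]:
        q=proj(i,b2w(P))[0]; print("frame",P,((q-[180,85]+.5)*4).round(0))
    n=onz(i,f(258,259,7,325,130),.0015); l=onz(i,f(231,323,7,325,130),.0085); g=onz(i,f(195,425,7,325,130),.048)
    print("nose",n,"line",l,"gtop",g, "d",np.linalg.norm((n-l)[:2]),np.linalg.norm((n-g)[:2]))
    print("yaws",[np.degrees(np.arctan2(*(n-x)[:2][::-1])) for x in (l,g)])
E
python3 fit.py
```

```text
board yaw -10.953539852391625 [0.54896679 0.07634712] res mm [[1.7, 0.6], [0.1, -0.6], [-0.9, -1.1], [-0.9, 1.1]]
home [0.54915536 0.23520543 0.044     ] proj [[202.67998454 170.29013141]] red seen (202.625, 170.375)
frame (0, 0.135, 0.03) [123. 315.]
frame (0, -0.135, 0.03) [418. 379.]
nose [ 0.5806712  -0.34057364  0.0015    ] line [ 0.54596881 -0.3252863   0.0085    ] gtop [ 0.48939858 -0.29965646  0.048     ] d 0.037920428828009535 0.10002453400619238
yaws [np.float64(-23.77479438109284), np.float64(-24.146518707267642)]
```

The fit agrees with the picture: board yaw -10.95°, knob at (0.549, 0.235), wedge yaw -24° with its grip at about (0.490, -0.300). Next I move above the knob.

Request:
{"op": "jog_arm", "data": {
  "targets": [
    [0, 0, 1.061, 36.9, 78.1, 0, 100],
    [0, 0, 1.061, 36.9, 78.1, 0, 100],
    [0, 0, 1.061, 36.9, 78.1, 0, 100],
    [0, 0, 1.061, 36.9, 78.1, 0, 100],
    [0, 0, 1.061, 36.9, 78.1, 0, 100],
    [0, 0, 1.061, 36.9, 78.1, 0, 100],
    [0, 0, 1.061, 36.9, 78.1, 0, 100],
    [0, 0, 1.061, 36.9, 78.1, 0, 100],
    [0, 0, 1.061, 36.9, 78.1, 0, 100],
    [0, 0, 1.061, 36.9, 78.1, 0, 100],
    [0, 0, 1.061, 36.9, 78.1, 0, 100],
    [0, 0, 1.061, 36.9, 78.1, 0, 100],
    [0, 0, 1.061, 36.9, 78.1, 0, 100],
    [0, 0, 1.061, 36.9, 78.1, 0, 100],
    [0, 0, 1.061, 36.9, 78.1, 0, 100],
    [0, 0, 1.061, 36.9, 78.1, 0, 100],
    [0, 0, 1.061, 36.9, 78.1, 0, 100],
    [0, 0, 1.061, 36.9, 78.1, 0, 100],
    [0, 0, 1.061, 36.9, 78.1, 0, 100],
    [0, 0, 1.061, 36.9, 78.1, 0, 100]
  ]
}}

```text
time_s: 2.15
eef_pos: [0.5483, 0.2338, 0.2059]
ee_rot: [2.423, 2.0, -0.004]
ft_force: [0.3, -1.3, 0.3]
opening: 0.0851
```

```bash
python3 - <<'E'
from fit import *
i=manip.camera_info("wrist"); im=manip.camera("wrist"); print(manip.observe()["eef_pos"])
im=im[:,:,::-1].copy()
np.save("wi.npy",i,allow_pickle=True); cv2.imwrite("pics/w1.png",im)
pts={"home":(-.03,.156,.026),"notchR":(-.062,.131,.021),"ck":(-.015,.135,.04),"ck2":(-.08,.135,.04),"fr":(0,.135,.03),"notch":(-.062,.156,.026),"kend":(-.03,.169,.026)}
for n,p in pts.items():
    q=proj(i,b2w(p))[0]; print(n,q.round(1)); cv2.drawMarker(im,tuple(int(v) for v in q),(0,255,0),cv2.MARKER_CROSS,8,1)
cv2.imwrite("pics/w1m.png",cv2.resize(im,None,fx=1.5,fy=1.5))
E
```

```text
board yaw -10.953539852391625 [0.54896679 0.07634712] res mm [[1.7, 0.6], [0.1, -0.6], [-0.9, -1.1], [-0.9, 1.1]]
[0.54827128 0.23334441 0.20618823]
home [256.2 165.3]
notchR [225.3 187.8]
ck [271.6 189.6]
ck2 [205.  189.6]
fr [286.1 186.6]
notch [224.1 165.3]
kend [256.2 152.4]
```

View pics/w1m.png

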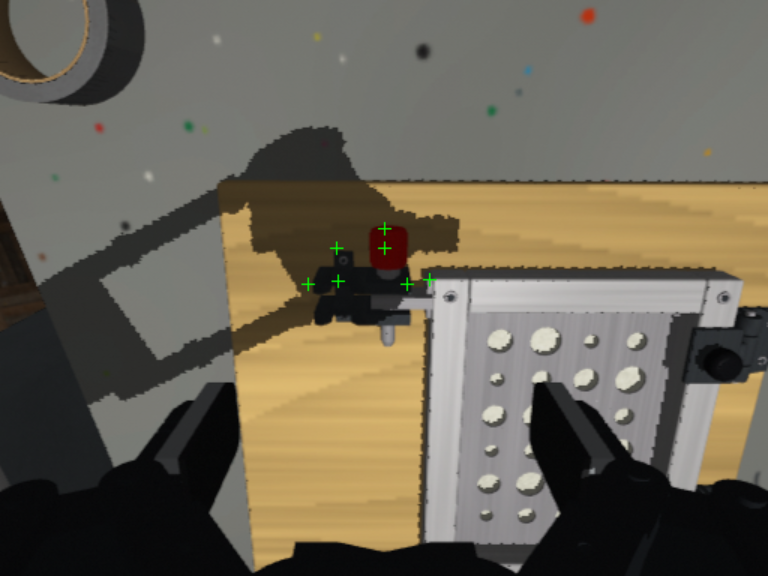

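The knob is at (388,248) in the enlarged picture, about 2 px (roughly 2 mm, board +x) from the prediction. I'll measure the red blob and the frame corners more closely.

```bash
python3 - <<'E'
from fit import *
i=np.load("wi.npy",allow_pickle=True).item(); im=cv2.imread("pics/w1.png").astype(int)
m=(im[:,:,2]>45)&(im[:,:,1]<25)&(im[:,:,0]<25); m[:140]=0; m[200:]=0; m[:,:230]=0;m[:,290:]=0
v,u=np.nonzero(m); print(u.min(),u.max(),v.min(),v.max(),len(u))
c=((u.min()+u.max())/2,(v.min()+v.max())/2); print(c, "home est world",onz(i,c,.044),"board",w2b(onz(i,c,.044)))
c=cv2.resize(cv2.imread("pics/w1.png")[110:240,190:290],None,fx=6,fy=6,interpolation=cv2.INTER_CUBIC)[:600]
cv2.imwrite("pics/w1c.png",cv2.convertScaleAbs(c,alpha=1.8))
c=cv2.resize(cv2.imread("pics/w1.png")[170:210,270:500],None,fx=3.4,fy=3.4,interpolation=cv2.INTER_CUBIC); cv2.imwrite("pics/w1d.png",c)
E
```

```text
board yaw -10.953539852391625 [0.54896679 0.07634712] res mm [[1.7, 0.6], [0.1, -0.6], [-0.9, -1.1], [-0.9, 1.1]]
246 271 150 179 696
(np.float64(258.5), np.float64(164.5)) home est world [0.5515488  0.23558782 0.044     ] board [-0.02772282  0.1568302   0.026     ]
```

View pics/w1c.png

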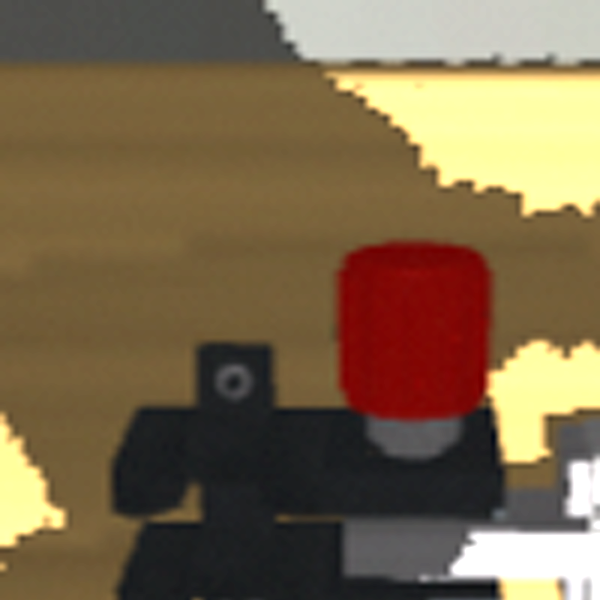

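Request:
{"op": "jog_arm", "data": {
  "targets": [
    [0, 0, 0, 0.2, 0.1, -4, 100],
    [0, 0, 0, 0.2, 0.1, -8, 100],
    [0, 0, 0, 0.2, 0.1, -12, 100],
    [0, 0, 0, 0.2, 0.1, -15, 100],
    [0, 0, 0, 0.2, 0.1, -17, 100],
    [0, 0, 0, 0.2, 0.1, -18, 100],
    [0, 0, 0, 0.2, 0.1, -18, 100],
    [0, 0, 0, 0.2, 0.1, -18, 100]
  ]
}}

```text
time_s: 3.0
eef_pos: [0.552, 0.2354, 0.0277]
ee_rot: [2.423, 1.998, 0.003]
ft_force: [-0.4, 0.8, 0.3]
opening: 0.0854
```

```bash
python3 - <<'E'
from fit import *
o=manip.observe(); print(o["eef_pos"],o["ft_force"],o["time_s"],R.from_rotvec(o["ee_rot"]).as_matrix().round(4))
i=manip.camera_info("wrist"); im=manip.camera("wrist")[:,:,::-1]
cv2.imwrite("pics/w2.png",cv2.convertScaleAbs(cv2.resize(im,None,fx=1.5,fy=1.5),alpha=1.6))
E
```

```text
board yaw -10.953539852391625 [0.54896679 0.07634712] res mm [[1.7, 0.6], [0.1, -0.6], [-0.9, -1.1], [-0.9, 1.1]]
[0.5520096  0.23537066 0.0276852 ] [-0.35919821  0.79298335  0.27016666] 3.0 [[ 1.908e-01  9.816e-01  2.000e-03]
 [ 9.816e-01 -1.908e-01  4.000e-04]
 [ 7.000e-04  1.800e-03 -1.000e+00]]
```

View pics/w2.png

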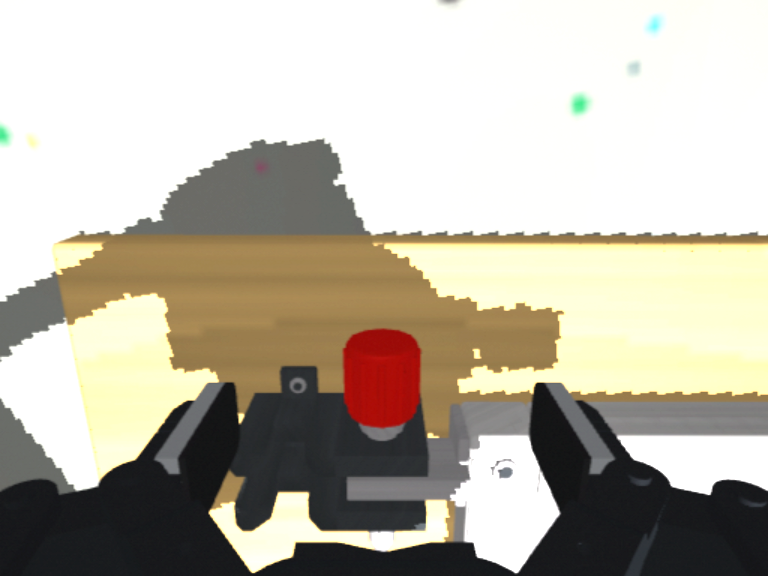

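The knob is centred between the fingers (column 382 against 384). Now I close on it.

Request:
{"op": "jog_arm", "data": {
  "newtons": 40,
  "targets": [
    [0, 0, 0, 0, 0, -0.3, 60],
    [0, 0, 0, 0, 0, -0.3, 30],
    [0, 0, 0, 0, 0, -0.3, 10],
    [0, 0, 0, 0, 0, -0.3, 10],
    [0, 0, 0, 0, 0, -0.3, 10],
    [0, 0, 0, 0, 0, -0.3, 10],
    [0, 0, 0, 0, 0, -0.3, 10],
    [0, 0, 0, 0, 0, -0.3, 10]
  ]
}}

```text
time_s: 3.85
eef_pos: [0.5513, 0.2361, 0.0235]
ee_rot: [-2.423, -1.999, -0.001]
ft_force: [-0.2, 1.3, 1.2]
opening: 0.0174
```

```bash
python3 - <<'E'
from fit import *
i=manip.camera_info("wrist"); im=manip.camera("wrist")[:,:,::-1]
o=manip.observe(); print(o["eef_pos"],o["ft_force"],o["opening"])
cv2.imwrite("pics/w3.png",cv2.convertScaleAbs(cv2.resize(im,None,fx=1.5,fy=1.5),alpha=1.6))
E
```

```text
board yaw -10.953539852391625 [0.54896679 0.07634712] res mm [[1.7, 0.6], [0.1, -0.6], [-0.9, -1.1], [-0.9, 1.1]]
[0.5512851  0.2361342  0.02351152] [0.03089527 0.20890197 1.22918529] 0.018025507367729853
```

View pics/w3.png

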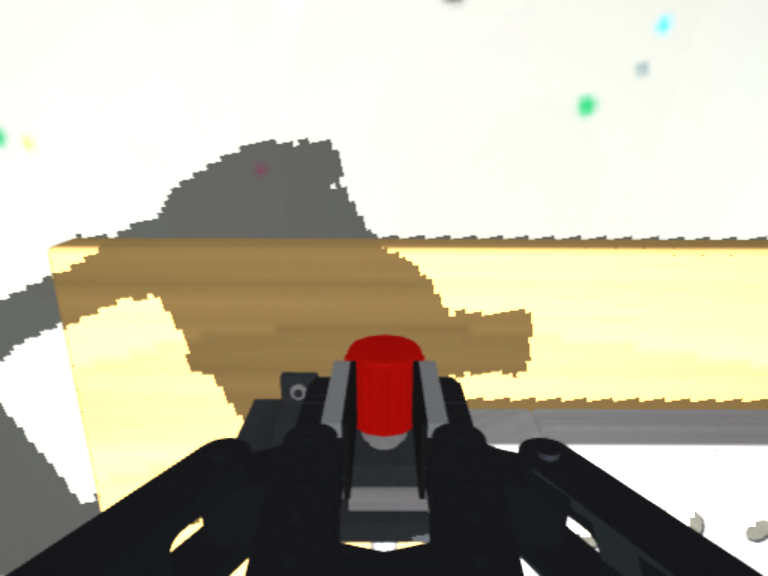

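The pads sit on the knob, though the opening reads 18 mm instead of the 24 mm expected. I'll draw slowly and check that the pin follows.

Request:
{"op": "jog_arm", "data": {
  "targets": [
    [0, 0, 0, 0.1, 0.49, -0.3, 10],
    [0, 0, 0, 0.19, 0.98, -0.3, 10],
    [0, 0, 0, 0.29, 1.47, -0.3, 10],
    [0, 0, 0, 0.38, 1.96, -0.3, 10],
    [0, 0, 0, 0.38, 1.96, -0.3, 10]
  ]
}}

```text
time_s: 4.4
eef_pos: [0.5564, 0.2548, 0.0226]
ee_rot: [2.419, 1.999, 0.002]
ft_force: [-1.0, -4.6, 13.4]
opening: 0.0088
```

```bash
python3 - <<'E'
from fit import *
i=manip.camera_info("wrist"); im=manip.camera("wrist")[:,:,::-1]
o=manip.observe(); print(o["eef_pos"],o["ft_force"],o["opening"])
cv2.imwrite("pics/w4.png",cv2.convertScaleAbs(cv2.resize(im,None,fx=1.5,fy=1.5),alpha=1.6))
E
```

```text
board yaw -10.953539852391625 [0.54896679 0.07634712] res mm [[1.7, 0.6], [0.1, -0.6], [-0.9, -1.1], [-0.9, 1.1]]
[0.55637997 0.25480088 0.02262984] [-1.83113997 -4.79875295 11.97099835] 0.00853674320290269
```

View pics/w4.png

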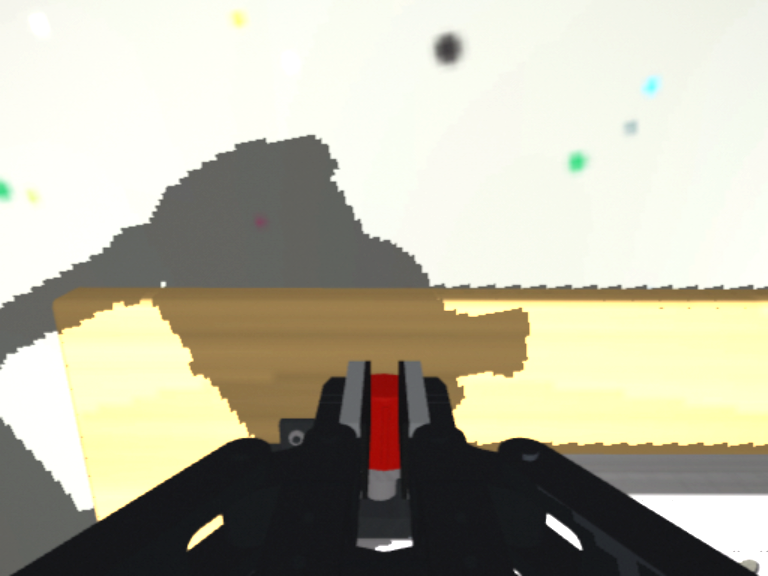

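The pads are slipping off the knob: the opening fell to 8.5 mm and Fz is +12 N. I'll look from the side before doing anything more.

```bash
python3 - <<'E'
from fit import *
im=manip.camera("scene")[:,:,::-1]
cv2.imwrite("pics/s5.png",cv2.resize(im[150:270,150:290],None,fx=5,fy=5,interpolation=cv2.INTER_CUBIC))
i=manip.camera_info("scene")
o=manip.observe();e=o["eef_pos"]
for n,P in dict(tcp=e,hold=e+[0,0,.0187],home=b2w((-.03,.156,.026)),ck=b2w((-.015,.135,.04)),ck2=b2w((-.08,.135,.04)),dk=b2w((-.15,.195,0))).items():
    print(n,P.round(4),((proj(i,P)[0]-[150,150]+.5)*5).round())
print(w2b(e))
E
```

```text
board yaw -10.953539852391625 [0.54896679 0.07634712] res mm [[1.7, 0.6], [0.1, -0.6], [-0.9, -1.1], [-0.9, 1.1]]
tcp [0.5564 0.2548 0.0227] [217. 351.]
hold [0.5564 0.2548 0.0414] [213. 331.]
home [0.5492 0.2352 0.044 ] [246. 320.]
ck [0.5599 0.2117 0.058 ] [266. 277.]
ck2 [0.4961 0.2241 0.058 ] [309. 348.]
dk [0.4388 0.2963 0.018 ] [269. 511.]
[-0.02659745  0.17666543  0.00465952]
```

View pics/s5.png

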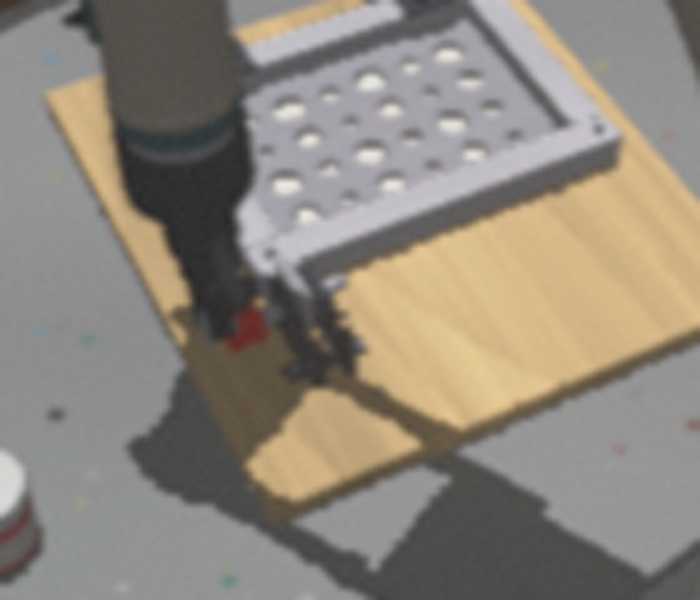

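```bash
python3 - <<'E'
from fit import *
i=manip.camera_info("wrist"); o=manip.observe(); T=R.from_rotvec(o["ee_rot"])
im=cv2.imread("pics/w4.png")
for z in (0,-.0187,-.037):
  for x in (-.011,.011):
    for y in (-.0045,.0045):
      q=proj(i,o["eef_pos"]+T.apply([x,y,z]))[0]*1.5
      print(z,x,y,q.round()); cv2.circle(im,tuple(int(v) for v in q),3,{0:(0,255,0),-.0187:(255,0,0),-.037:(255,0,255)}[z],-1)
cv2.imwrite("pics/w4m.png",cv2.resize(im[300:576,250:520],None,fx=2.1,fy=2.1))
E
```

```text
board yaw -10.953539852391625 [0.54896679 0.07634712] res mm [[1.7, 0.6], [0.1, -0.6], [-0.9, -1.1], [-0.9, 1.1]]
0 -0.011 -0.0045 [371. 384.]
0 -0.011 0.0045 [395. 384.]
0 0.011 -0.0045 [370. 328.]
0 0.011 0.0045 [396. 328.]
-0.0187 -0.011 -0.0045 [369. 411.]
-0.0187 -0.011 0.0045 [396. 411.]
-0.0187 0.011 -0.0045 [369. 351.]
-0.0187 0.011 0.0045 [397. 351.]
-0.037 -0.011 -0.0045 [368. 444.]
-0.037 -0.011 0.0045 [398. 444.]
-0.037 0.011 -0.0045 [367. 378.]
-0.037 0.011 0.0045 [399. 378.]
```

View pics/w4m.png

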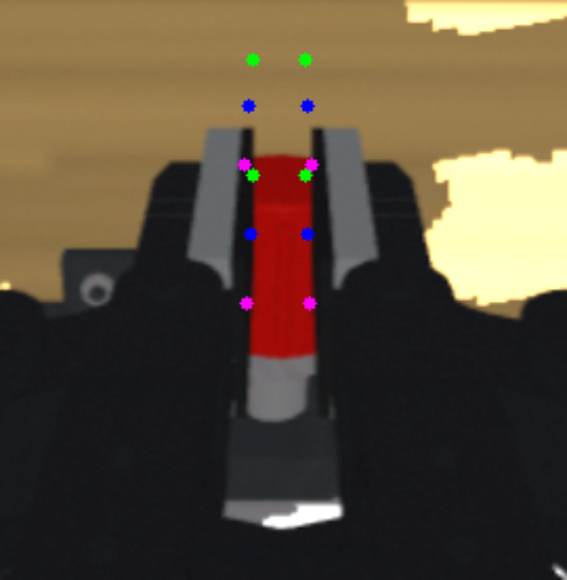

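```bash
python3 - <<'E'
from fit import *
i=manip.camera_info("wrist"); o=manip.observe(); T=R.from_rotvec(o["ee_rot"])
for y in (.0045,.009,.0425,):
 for z in (0,-.013,-.0187,-.026,-.039,-.052):
  print(y,z,[ (proj(i,o["eef_pos"]+T.apply([x,y,z]))[0]*1.5).round().tolist() for x in (.011,-.011)])
c=R.from_rotvec(i["attitude"]).as_matrix(); print(T.inv().apply(i["position"]-o["eef_pos"]), T.inv().apply(-c[:,2]))
E
```

```text
board yaw -10.953539852391625 [0.54896679 0.07634712] res mm [[1.7, 0.6], [0.1, -0.6], [-0.9, -1.1], [-0.9, 1.1]]
0.0045 0 [[396.0, 328.0], [395.0, 384.0]]
0.0045 -0.013 [[397.0, 344.0], [396.0, 402.0]]
0.0045 -0.0187 [[397.0, 351.0], [396.0, 411.0]]
0.0045 -0.026 [[398.0, 361.0], [397.0, 424.0]]
0.0045 -0.039 [[399.0, 382.0], [398.0, 448.0]]
0.0045 -0.052 [[400.0, 406.0], [399.0, 478.0]]
0.009 0 [[408.0, 328.0], [407.0, 384.0]]
0.009 -0.013 [[410.0, 344.0], [409.0, 402.0]]
0.009 -0.0187 [[411.0, 351.0], [410.0, 411.0]]
0.009 -0.026 [[412.0, 361.0], [411.0, 424.0]]
0.009 -0.039 [[415.0, 382.0], [413.0, 448.0]]
0.009 -0.052 [[418.0, 406.0], [416.0, 478.0]]
0.0425 0 [[503.0, 328.0], [499.0, 384.0]]
0.0425 -0.013 [[512.0, 343.0], [507.0, 402.0]]
0.0425 -0.0187 [[516.0, 351.0], [511.0, 411.0]]
0.0425 -0.026 [[522.0, 361.0], [516.0, 424.0]]
0.0425 -0.039 [[534.0, 381.0], [527.0, 448.0]]
0.0425 -0.052 [[548.0, 406.0], [540.0, 478.0]]
[ 0.07967663  0.00025129 -0.16620009] [-3.07981405e-01  6.01453304e-04  9.51392186e-01]
```

Two readings agree here. The finger's front face in the picture and the chord at which the pads touched the knob both put the real fingertips about 26 mm behind the reported TCP when shut, and about 39 mm when open. So I gripped too high. I'll open, re-centre and look.

Request:
{"op": "jog_arm", "data": {
  "targets": [
    [0, 0, 0, 0, 0, 0, 60],
    [0, 0, 0, 0, 0, 0, 100],
    [0, 0, 0, 0, 0, 0, 100],
    [0, 0, 0, 0, 0, 0, 100],
    [0, 0, 0, -0.19, -0.98, 0, 100],
    [0, 0, 0, -0.38, -1.96, 0, 100],
    [0, 0, 0, -0.38, -1.96, -1, 100],
    [0, 0, 0, -0.38, -1.96, -1, 100]
  ]
}}

```text
time_s: 5.3
eef_pos: [0.55, 0.235, 0.009]
ee_rot: [-2.423, -1.997, 0.004]
ft_force: [-0.4, 0.0, -0.1]
opening: 0.0854
```

```bash
python3 - <<'E'
from fit import *
i=manip.camera_info("wrist"); im=manip.camera("wrist")[:,:,::-1]
o=manip.observe(); print(o["eef_pos"],o["ft_force"],o["opening"],o["time_s"])
im=cv2.convertScaleAbs(cv2.resize(im,None,fx=1.5,fy=1.5),alpha=1.6)
for p in [(-.03,.169,.038),(-.03,.143,.038),(-.03,.156,.026)]:
    q=proj(i,b2w(p))[0]*1.5; cv2.drawMarker(im,tuple(int(v) for v in q),(0,255,0),cv2.MARKER_CROSS,8,1)
cv2.imwrite("pics/w6.png",im)
E
```

```text
board yaw -10.953539852391625 [0.54896679 0.07634712] res mm [[1.7, 0.6], [0.1, -0.6], [-0.9, -1.1], [-0.9, 1.1]]
[0.55044224 0.23539927 0.00946486] [ 0.33617459 -0.93078162  0.29993487] 0.08547474920763018 5.35
```

View pics/w6.png

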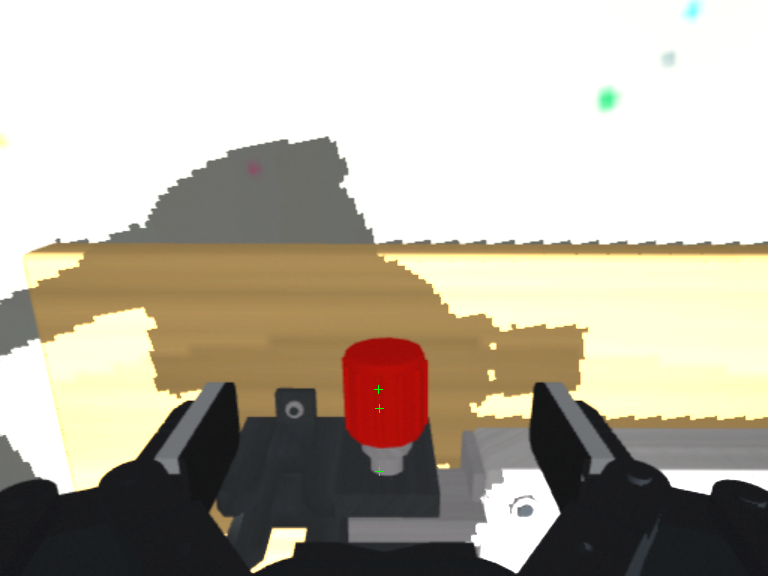

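The pin is already about 7 mm out. I'll shift 7 mm outward, go 10 mm lower and grip again.

Request:
{"op": "jog_arm", "data": {
  "newtons": 40,
  "targets": [
    [0, 0, 0, 0.13, 0.69, -0.5, 100],
    [0, 0, 0, 0.13, 0.69, -1.0, 100],
    [0, 0, 0, 0.13, 0.69, -1.0, 60],
    [0, 0, 0, 0.13, 0.69, -1.0, 30],
    [0, 0, 0, 0.13, 0.69, -1.0, 10],
    [0, 0, 0, 0.13, 0.69, -1.0, 10],
    [0, 0, 0, 0.13, 0.69, -1.0, 10],
    [0, 0, 0, 0.13, 0.69, -1.0, 10]
  ]
}}

```text
time_s: 6.15
eef_pos: [0.5526, 0.2429, 0.0007]
ee_rot: [2.423, 1.999, 0.001]
ft_force: [0.9, 1.0, -0.5]
opening: 0.0226
```

```bash
python3 - <<'E'
from fit import *
i=manip.camera_info("wrist"); im=manip.camera("wrist")[:,:,::-1]
o=manip.observe(); print(o["eef_pos"],o["ft_force"],o["opening"],o["time_s"])
im=cv2.convertScaleAbs(cv2.resize(im,None,fx=1.5,fy=1.5),alpha=1.6)
cv2.imwrite("pics/w7.png",im)
E
```

```text
board yaw -10.953539852391625 [0.54896679 0.07634712] res mm [[1.7, 0.6], [0.1, -0.6], [-0.9, -1.1], [-0.9, 1.1]]
[0.55263685 0.2428609  0.0006601 ] [ 0.0461832  -0.41160837  0.22856434] 0.022859323841810886 6.2
```

View pics/w7.png

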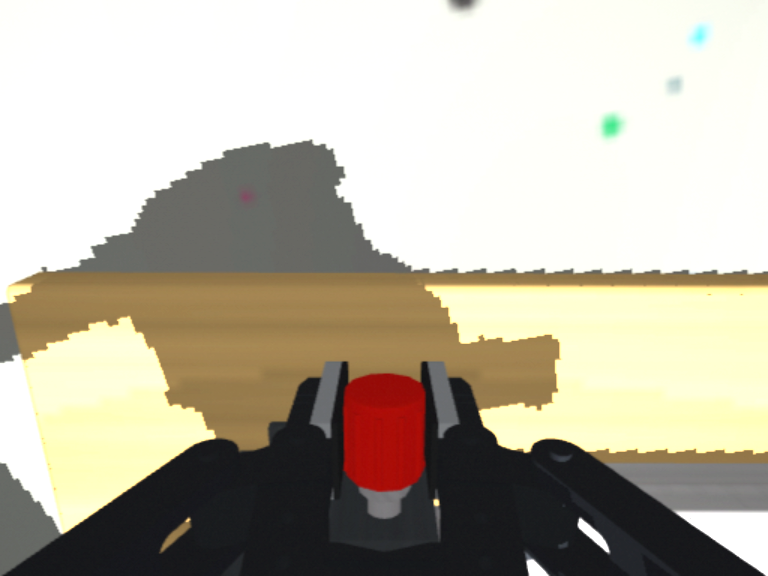

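Good grip: opening 22.9 mm. Now I draw the pin.

Request:
{"op": "jog_arm", "data": {
  "targets": [
    [0, 0, 0, 0.11, 0.59, 0, 10],
    [0, 0, 0, 0.23, 1.18, 0, 10],
    [0, 0, 0, 0.34, 1.77, 0, 10],
    [0, 0, 0, 0.46, 2.36, 0, 10],
    [0, 0, 0, 0.57, 2.95, 0, 10],
    [0, 0, 0, 0.69, 3.53, 0, 10],
    [0, 0, 0, 0.8, 4.12, 0, 10],
    [0, 0, 0, 0.91, 4.71, 0, 10],
    [0, 0, 0, 1.03, 5.3, 0, 10],
    [0, 0, 0, 1.03, 5.3, 0, 10],
    [0, 0, 0, 1.03, 5.3, 0, 10]
  ]
}}

```text
time_s: 7.3
eef_pos: [0.5627, 0.2959, 0.0004]
ee_rot: [2.423, 2.0, -0.0]
ft_force: [0.6, 0.8, -1.1]
opening: 0.0228
```

```bash
python3 - <<'E'
from fit import *
i=manip.camera_info("wrist"); im=manip.camera("wrist")[:,:,::-1]
o=manip.observe(); print(o["eef_pos"],w2b(o["eef_pos"]),o["ft_force"],o["opening"],o["time_s"])
cv2.imwrite("pics/w8raw.png",im);np.save("wi8.npy",i,allow_pickle=True)
im=cv2.convertScaleAbs(cv2.resize(im,None,fx=1.5,fy=1.5),alpha=1.6)
cv2.imwrite("pics/w8.png",im)
im=manip.camera("scene")[:,:,::-1]
cv2.imwrite("pics/s8.png",cv2.resize(im[150:270,150:290],None,fx=5,fy=5,interpolation=cv2.INTER_CUBIC))
E
```

```text
board yaw -10.953539852391625 [0.54896679 0.07634712] res mm [[1.7, 0.6], [0.1, -0.6], [-0.9, -1.1], [-0.9, 1.1]]
[5.62622261e-01 2.95674720e-01 3.45980007e-04] [-0.02826839  0.21792652 -0.01765402] [-0.15432566  0.28608243 -1.27639772] 0.02275356356350416 7.35
```

View pics/w8.png

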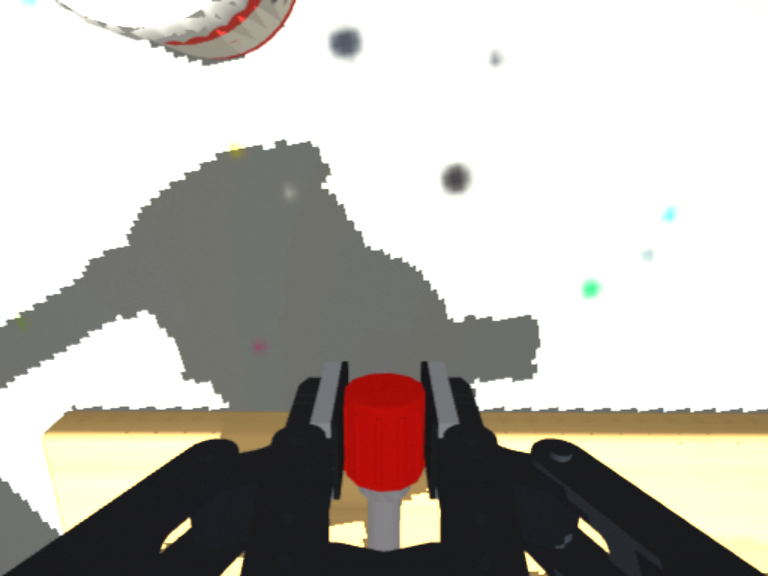

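View pics/s8.png

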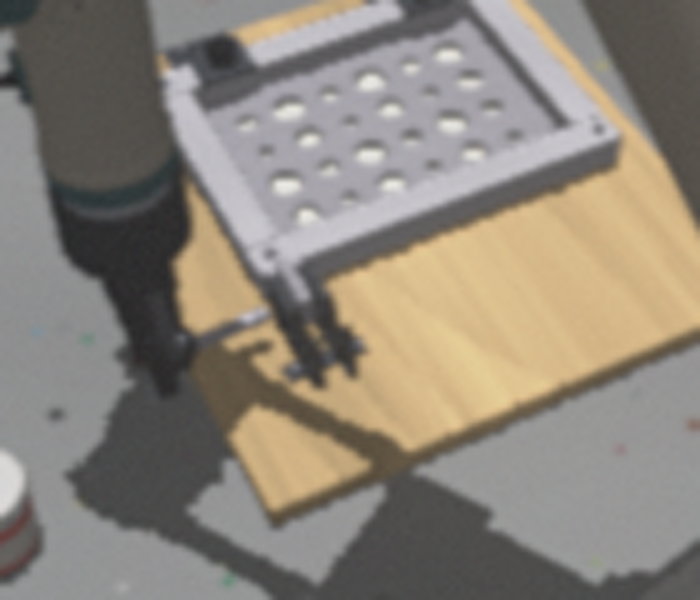

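```bash
python3 - <<'E'
from fit import *
i=np.load("wi8.npy",allow_pickle=True).item()
for v,z in ((373,.032),(408,.056),(490,.056)):
    print(v,w2b(onz(i,(384/1.5,v/1.5),z)).round(4))
im=cv2.imread("pics/w8raw.png"); cv2.imwrite("pics/w8c.png",cv2.convertScaleAbs(cv2.resize(im[235:384,215:300],None,fx=4,fy=4,interpolation=cv2.INTER_CUBIC),alpha=2))
E
```

```text
board yaw -10.953539852391625 [0.54896679 0.07634712] res mm [[1.7, 0.6], [0.1, -0.6], [-0.9, -1.1], [-0.9, 1.1]]
373 [-0.0278  0.2281  0.014 ]
408 [-0.0279  0.2308  0.038 ]
490 [-0.0279  0.2062  0.038 ]
```

View pics/w8c.png

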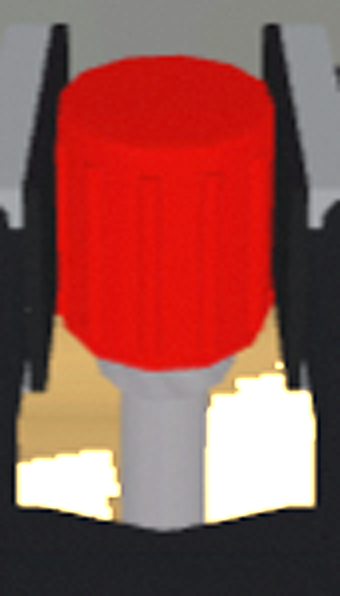

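The pin is clear: knob middle at y≈218, so its tip is at about 146 mm, past the cheek at 135. I'll lift 3 cm and carry it over the notch.

Request:
{"op": "jog_arm", "data": {
  "targets": [
    [0, 0, 0, 0, 0, 1, 10],
    [0, 0, 0, 0, 0, 2, 10],
    [0, 0, 0, 0, 0, 3, 10],
    [0, 0, 0, -1, 0.2, 3, 10],
    [0, 0, 0, -2, 0.4, 3, 10],
    [0, 0, 0, -3.14, 0.61, 3, 10],
    [0, 0, 0, -3.36, -0.5, 3, 10],
    [0, 0, 0, -3.6, -1.7, 3, 10],
    [0, 0, 0, -3.83, -2.9, 3, 10],
    [0, 0, 0, -4.05, -4.1, 3, 10],
    [0, 0, 0, -4.3, -5.38, 3, 10],
    [0, 0, 0, -4.3, -5.38, 3, 10],
    [0, 0, 0, -4.3, -5.38, 3, 10]
  ]
}}

```text
time_s: 8.7
eef_pos: [0.5202, 0.2416, 0.0305]
ee_rot: [-2.425, -1.998, -0.001]
ft_force: [-1.1, 0.7, -0.3]
opening: 0.0224
```

```bash
python3 - <<'E'
from fit import *
i=manip.camera_info("wrist"); im=manip.camera("wrist")[:,:,::-1]
o=manip.observe(); print(o["eef_pos"],w2b(o["eef_pos"]),o["ft_force"],o["opening"],o["time_s"])
im=cv2.convertScaleAbs(cv2.resize(im,None,fx=1.5,fy=1.5),alpha=1.6)
cv2.imwrite("pics/w9.png",im)
im=manip.camera("top")[:,:,::-1]
cv2.imwrite("pics/t9.png",cv2.resize(im[85:230,180:315],None,fx=4,fy=4,interpolation=cv2.INTER_CUBIC))
E
```

```text
board yaw -10.953539852391625 [0.54896679 0.07634712] res mm [[1.7, 0.6], [0.1, -0.6], [-0.9, -1.1], [-0.9, 1.1]]
[0.52030667 0.24202123 0.03055892] [-0.05961821  0.15721     0.01255892] [-0.63921421  0.37724768  0.41507858] 0.022667175727905834 8.75
```

View pics/w9.png

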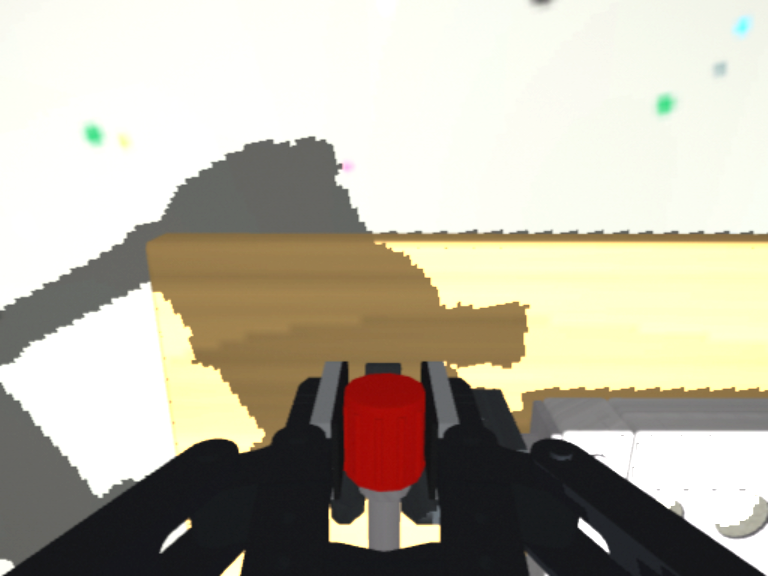

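View pics/t9.png

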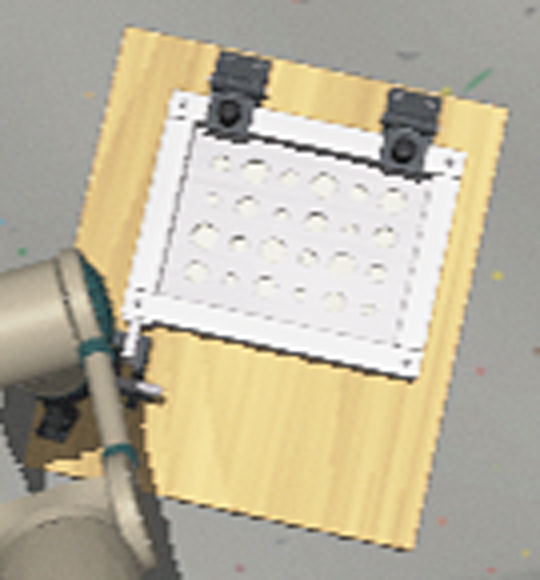

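The shank lies centred between the notch horns (column 384, horns at about 346 and 428). I lower it in two stages.

Request:
{"op": "jog_arm", "data": {
  "targets": [
    [0, 0, 0, 0, 0, -0.7, 10],
    [0, 0, 0, 0, 0, -1.4, 10],
    [0, 0, 0, 0, 0, -2, 10],
    [0, 0, 0, 0, 0, -2.4, 10],
    [0, 0, 0, 0, 0, -2.7, 10],
    [0, 0, 0, 0, 0, -2.9, 10],
    [0, 0, 0, 0, 0, -3.1, 10],
    [0, 0, 0, 0, 0, -3.1, 10]
  ]
}}

```text
time_s: 9.6
eef_pos: [0.5203, 0.243, 0.0008]
ee_rot: [2.423, 2.0, 0.003]
ft_force: [-2.7, 0.5, 11.5]
opening: 0.0224
```

```bash
python3 - <<'E'
from fit import *
i=manip.camera_info("wrist"); im=manip.camera("wrist")[:,:,::-1]
o=manip.observe(); print(o["eef_pos"],w2b(o["eef_pos"]),o["ft_force"],o["moment"],o["opening"],o["time_s"])
im=cv2.convertScaleAbs(cv2.resize(im,None,fx=1.5,fy=1.5),alpha=1.6)
cv2.imwrite("pics/w10.png",im)
E
```

```text
board yaw -10.953539852391625 [0.54896679 0.07634712] res mm [[1.7, 0.6], [0.1, -0.6], [-0.9, -1.1], [-0.9, 1.1]]
[0.52023471 0.24303954 0.0007983 ] [-0.05988235  0.15819608 -0.0172017 ] [-2.07922204  0.98846746 10.74933142] [-0.00509792  0.39171663  0.02183736] 0.0227164988725687 9.65
```

View pics/w10.png

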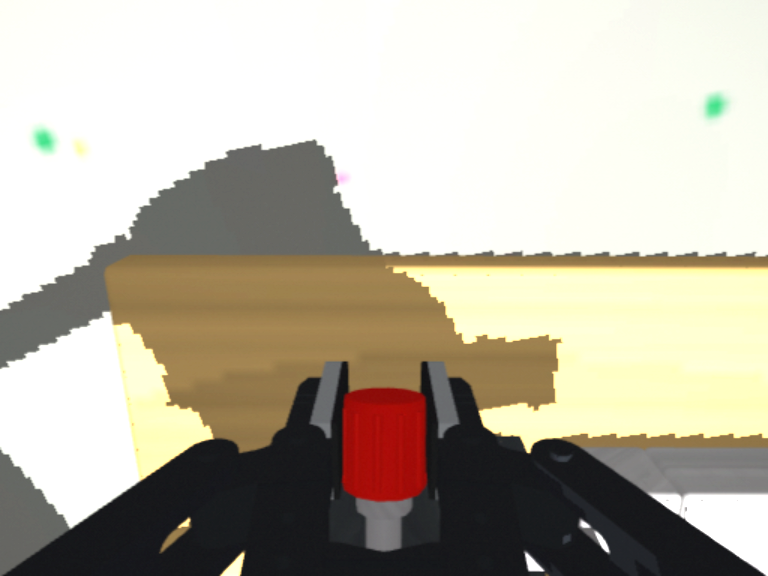

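Contact at the expected height, with 11 N upward. The pin may be slightly pitched in the pads. I'll ease off 1 mm, release, rise and look.

Request:
{"op": "jog_arm", "data": {
  "targets": [
    [0, 0, 0, 0, 0, 0.1, 10],
    [0, 0, 0, 0, 0, 0.1, 40],
    [0, 0, 0, 0, 0, 0.1, 70],
    [0, 0, 0, 0, 0, 0.1, 100],
    [0, 0, 0, 0, 0, 0.1, 100],
    [0, 0, 0, 0, 0, 0.1, 100]
  ]
}}

```text
time_s: 10.25
eef_pos: [0.5197, 0.2419, 0.0001]
ee_rot: [-2.423, -1.999, 0.001]
ft_force: [-0.9, -0.4, 0.4]
opening: 0.0855
```

Request:
{"op": "jog_arm", "data": {
  "targets": [
    [0, 0, 0, 0.1, 0.3, 2, 100],
    [0, 0, 0, 0.2, 1, 5, 100],
    [0, 0, 0, 0.5, 2, 9, 100],
    [0, 0, 0, 0.5, 2, 13, 100],
    [0, 0, 0, 0.5, 2, 13, 100]
  ]
}}

```text
time_s: 10.75
eef_pos: [0.5289, 0.2638, 0.1364]
ee_rot: [2.419, 1.997, 0.018]
ft_force: [0.4, 0.6, 0.6]
opening: 0.0855
```

```bash
python3 - <<'E'
from fit import *
i=manip.camera_info("wrist"); im=manip.camera("wrist")[:,:,::-1]
o=manip.observe(); print(o["eef_pos"],o["ft_force"],o["opening"],o["time_s"])
cv2.imwrite("pics/w11raw.png",im)
for p in [(-.062,.156,.026),(-.03,.131,.04),(-.062,.084,.026)]: print(p,((proj(i,b2w(p))[0]-[180,130]+.5)*5).round())
cv2.imwrite("pics/w11.png",cv2.convertScaleAbs(cv2.resize(im[130:240,180:320],None,fx=5,fy=5,interpolation=cv2.INTER_CUBIC),alpha=1.8))
im=manip.camera("scene")[:,:,::-1]
cv2.imwrite("pics/s11.png",cv2.resize(im[150:270,150:290],None,fx=5,fy=5,interpolation=cv2.INTER_CUBIC))
E
```

```text
board yaw -10.953539852391625 [0.54896679 0.07634712] res mm [[1.7, 0.6], [0.1, -0.6], [-0.9, -1.1], [-0.9, 1.1]]
[0.52691048 0.26291189 0.13349751] [-0.19250787 -0.79083337  0.45045148] 0.08553595215466177 10.8
(-0.062, 0.156, 0.026) [333. 435.]
(-0.03, 0.131, 0.04) [531. 610.]
(-0.062, 0.084, 0.026) [336. 812.]
```

View pics/w11.png

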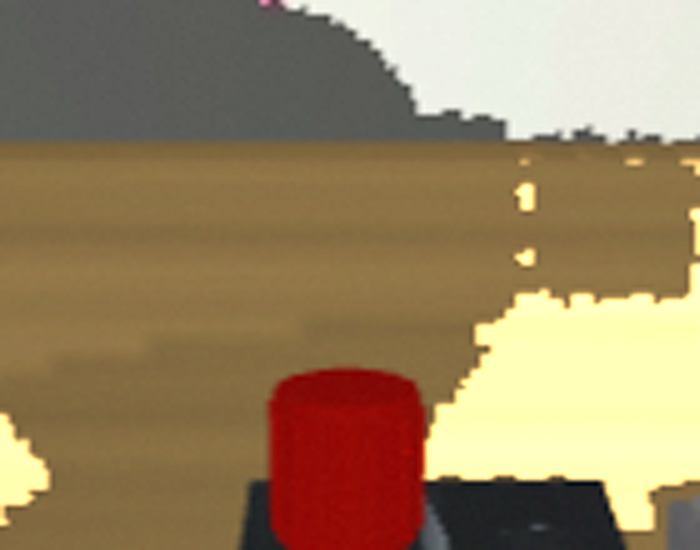

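View pics/s11.png

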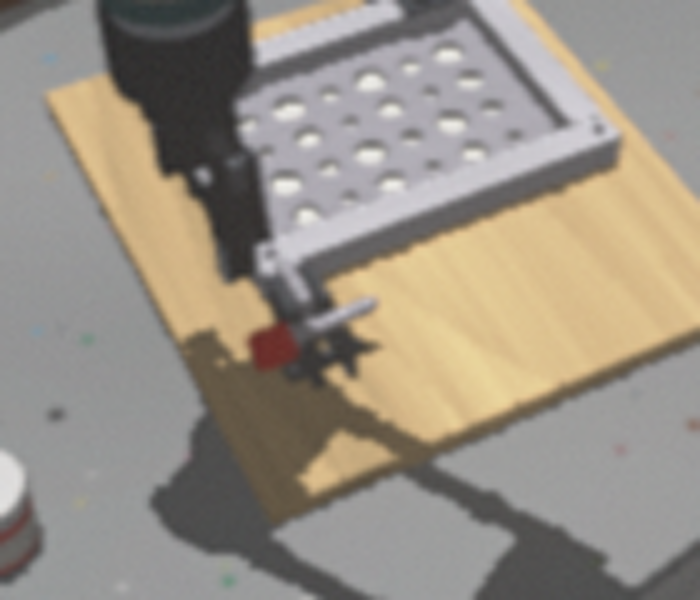

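```bash
python3 - <<'E'
from fit import *
im=cv2.imread("pics/w11raw.png")
cv2.imwrite("pics/w11f.png",cv2.convertScaleAbs(cv2.resize(im,None,fx=1.5,fy=1.5),alpha=1.7))
i=manip.camera_info("scene")
for n,p in dict(knob=(-.062,.156,.026),tip=(-.062,.084,.026),ckN=(-.062,.135,.04),ck=(-.015,.135,.04),ck2=(-.08,.135,.04),ck3=(-.08,.105,.04),fr=(0,.135,.03),fr2=(0,-.135,.03)).items():
    print(n,((proj(i,b2w(p))[0]-[150,150]+.5)*5).round())
E
```

```text
board yaw -10.953539852391625 [0.54896679 0.07634712] res mm [[1.7, 0.6], [0.1, -0.6], [-0.9, -1.1], [-0.9, 1.1]]
knob [267. 355.]
tip [373. 312.]
ckN [296. 328.]
ck [266. 277.]
ck2 [309. 348.]
ck3 [354. 330.]
fr [258. 272.]
fr2 [621. 132.]
```

View pics/w11f.png

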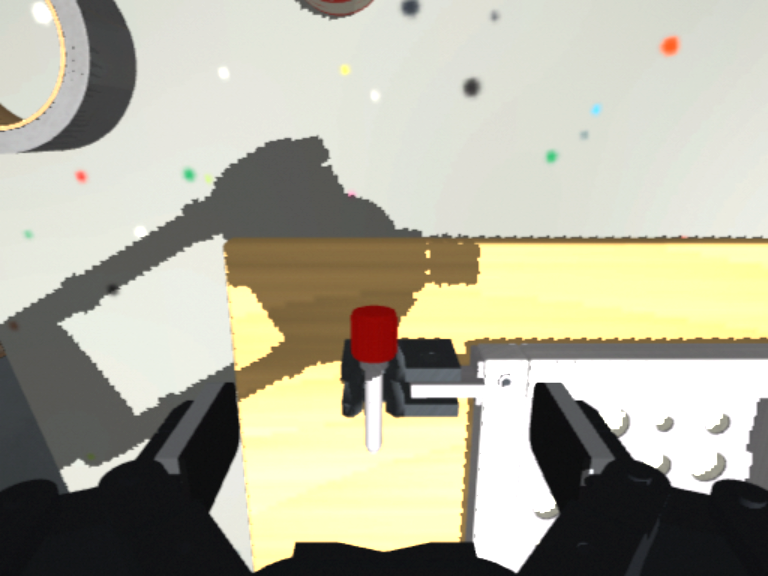

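```bash
cat > wire.py <<'E'
from fit import *
def wire(im,i,s,off,pin=(-.062,.156,.026,0),b=(0,0,0)):
    o=np.array(off)
    def pl(P,c,cl=False):
        q=((proj(i,np.array([b2w(np.array(p)+b) for p in P]))-o+.5)*s).round().astype(int)
        cv2.polylines(im,[q.reshape(-1,1,2)],cl,c,1)
    for y in (.105,.113,.127,.135): pl([(-.08,y,.04),(-.0735,y,.04),(-.0685,y,.030),(-.0685,y,.021),(-.0555,y,.021),(-.0555,y,.03),(-.0505,y,.04),(-.015,y,.04)],(0,255,0))
    pl([(0,-.135,.03),(0,.135,.03),(.21,.135,.03)],(0,255,0)); pl([(0,-.135,.005),(0,.135,.005)],(0,255,0))
    pl([(-.15,-.165,0),(-.15,.195,0),(.265,.195,0)],(0,255,0))
    x,y,z,t=pin; a=np.linspace(0,2*np.pi,24)
    def ring(yy,r): pl([(x+r*np.cos(k),y+yy*np.cos(t)-r*np.sin(k)*np.sin(t),z+yy*np.sin(t)+r*np.sin(k)*np.cos(t)) for k in a],(255,0,255),True)
    for yy,r in ((.013,.012),(-.013,.012),(-.02,.008),(-.02,.005),(-.072,.005)): ring(yy,r)
    return im
E
cat > chk.py <<'E'
import sys
from wire import *
i=manip.camera_info("wrist"); im=cv2.imread("pics/w11raw.png"); s=5
im=cv2.convertScaleAbs(im,alpha=1.8)
for n,b in (("a",(0,0,0)),("b",(.002,.001,0))):
    c=cv2.resize(im[190:310,215:335],None,fx=s,fy=s,interpolation=cv2.INTER_CUBIC)
    cv2.imwrite(f"pics/w11{n}.png",wire(c,i,s,(215,190),b=b))
E
python3 chk.py
```

```text
board yaw -10.953539852391625 [0.54896679 0.07634712] res mm [[1.7, 0.6], [0.1, -0.6], [-0.9, -1.1], [-0.9, 1.1]]
```

View pics/w11b.png

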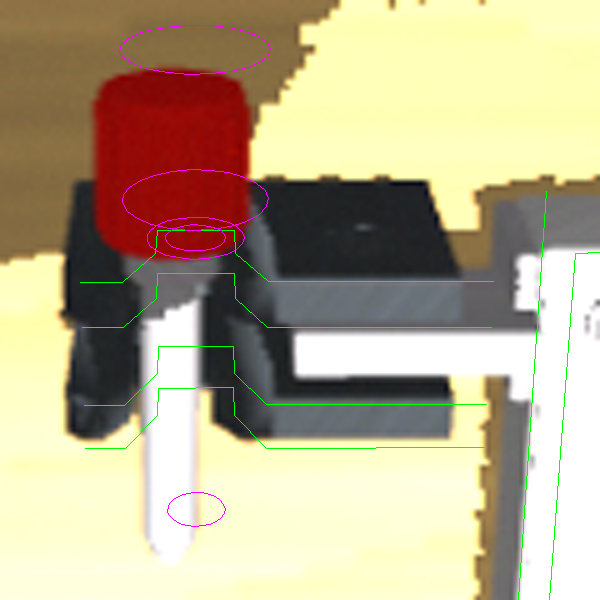

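The arm was still settling when that picture was taken, so the overlay is off. I'll take a fresh picture with a matching pose.

```bash
cat > chk.py <<'E'
from wire import *
i=manip.camera_info("wrist"); im=manip.camera("wrist")[:,:,::-1].copy(); s=5
o=manip.observe(); print(o["eef_pos"],o["time_s"])
np.save("wi12.npy",i,allow_pickle=True);cv2.imwrite("pics/w12raw.png",im)
im=cv2.convertScaleAbs(im,alpha=1.8)
c=cv2.resize(im[190:310,215:335],None,fx=s,fy=s,interpolation=cv2.INTER_CUBIC)
cv2.imwrite(f"pics/w12.png",wire(c,i,s,(215,190),b=(.002,.001,0)))
E
python3 chk.py
```

```text
board yaw -10.953539852391625 [0.54896679 0.07634712] res mm [[1.7, 0.6], [0.1, -0.6], [-0.9, -1.1], [-0.9, 1.1]]
[0.52416023 0.26172516 0.12985841] 10.9
```

View pics/w12.png

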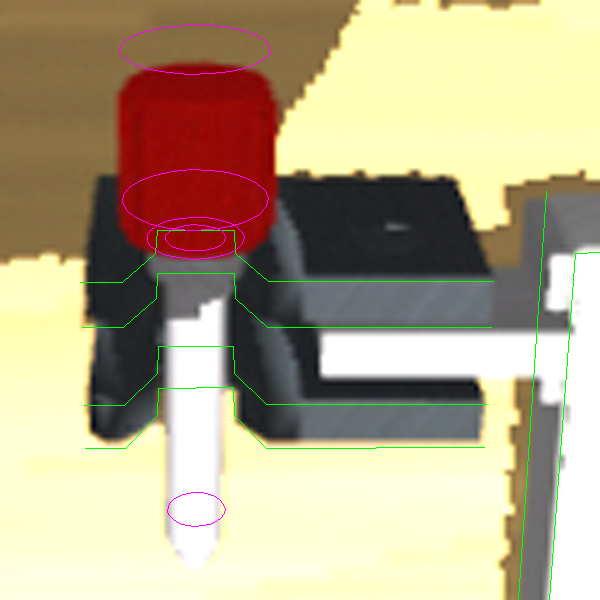

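The collar seems to overlap the outer cheek, so the pin may sit too far inward, with the collar caught in the flare. I'll fit the pin's pose in this picture.

```bash
cat > pfit.py <<'E'
from wire import *
from scipy.optimize import least_squares
i=np.load("wi12.npy",allow_pickle=True).item()
V=lambda p,b: ((proj(i,b2w(np.array(p)+b))[0]-[215,190]+.5)*5)[1]
r=least_squares(lambda k:[V((-.03,.135,.04),[0,k[0],0])-275,V((-.03,.127,.04),[0,k[0],0])-322,V((-.03,.113,.04),[0,k[0],0])-401,V((-.03,.105,.04),[0,k[0],0])-439],[0],diff_step=1e-4,x_scale=1e-3)
by=r.x[0];print("by mm",by*1000,r.fun)
def pt(k,yy,r):
    y,z,t=k; return (-.06,y+yy*np.cos(t)-r*np.sin(t),z+yy*np.sin(t)+r*np.cos(t))
obs=[(.013,-.012,66),(.013,.012,106),(-.013,.012,256),(-.072,.003,566)]
f=lambda k:[V(pt(k,a,b),[0,by,0])-v for a,b,v in obs]
r=least_squares(f,[.156,.026,0],x_scale=[1e-2,1e-2,.1]);print(r.x,np.degrees(r.x[2]),r.fun)
for z in (.026,.030,.034):
    r=least_squares(lambda k:f([k[0],z,k[1]]),[.15,0],x_scale=[1e-2,.1]);print(z,r.x,r.fun)
E
python3 pfit.py
```

```text
board yaw -10.953539852391625 [0.54896679 0.07634712] res mm [[1.7, 0.6], [0.1, -0.6], [-0.9, -1.1], [-0.9, 1.1]]
by mm 2.0173706673186547 [ 0.35032501 -1.06834988 -2.2826595   3.07196393]
[ 0.14635003  0.02032214 -0.1073981 ] -6.153458119310581 [ 1.13839196 -3.26570244  3.29948655 -1.11506565]
0.026 [ 0.14891611 -0.07840183] [-3.32720176 -2.85935072  5.80112527  0.53826103]
0.03 [ 0.15071518 -0.05797579] [-6.50338945 -2.47642383  7.62607695  1.5778944 ]
0.034 [ 0.15250756 -0.03761057] [-9.70572209 -2.01908429  9.49979788  2.52425667]
```

```bash
python3 - <<'E'
import cv2
im=cv2.imread("pics/w12raw.png")
cv2.imwrite("pics/w12z.png",cv2.convertScaleAbs(cv2.resize(im[195:310,225:320],None,fx=6,fy=5,interpolation=cv2.INTER_LANCZOS4),alpha=1.2,beta=25))
E
```

```text
(no output)
```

View pics/w12z.png

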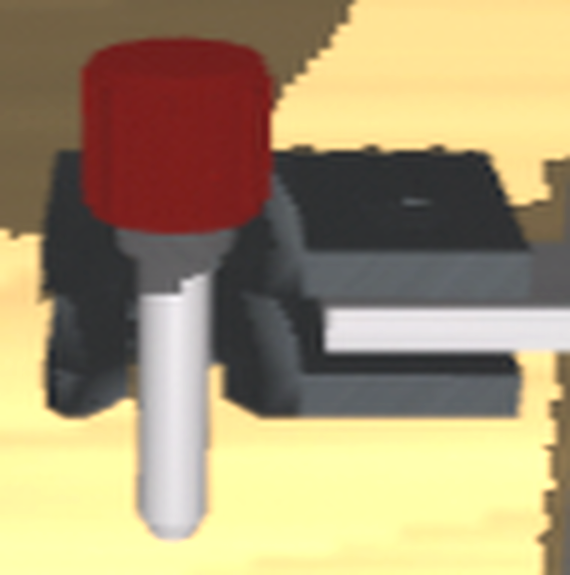

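The pin sits inward of where it should be and tilted, at y≈147 to 150 instead of 156. I'll re-grip, lift, measure it in the hand and lay it down again.

Request:
{"op": "jog_arm", "data": {
  "newtons": 40,
  "targets": [
    [0, 0, 0, -0.5, -2.2, -4, 100],
    [0, 0, 0, -0.55, -2.3, -8, 100],
    [0, 0, 0, -0.55, -2.3, -11, 100],
    [0, 0, 0, -0.55, -2.3, -12.5, 100],
    [0, 0, 0, -0.55, -2.3, -13, 100],
    [0, 0, 0, -0.55, -2.3, -13, 60],
    [0, 0, 0, -0.55, -2.3, -13, 30],
    [0, 0, 0, -0.55, -2.3, -13, 10],
    [0, 0, 0, -0.55, -2.3, -13, 10],
    [0, 0, 0, -0.55, -2.3, -13, 10],
    [0, 0, 0, -0.55, -2.3, -13, 10]
  ]
}}

```text
time_s: 12.0
eef_pos: [0.5194, 0.2391, 0.0013]
ee_rot: [2.422, 2.0, 0.001]
ft_force: [-1.6, -0.2, 4.6]
opening: 0.0228
```

```bash
cat > look.py <<'E'
import sys
from fit import *
i=manip.camera_info("wrist"); im=manip.camera("wrist")[:,:,::-1]
o=manip.observe(); print(o["eef_pos"],w2b(o["eef_pos"]),o["ft_force"],o["opening"],o["time_s"])
n=sys.argv[1]; cv2.imwrite(f"pics/{n}raw.png",im); np.save(n+".npy",i,allow_pickle=True)
cv2.imwrite(f"pics/{n}.png",cv2.convertScaleAbs(cv2.resize(im,None,fx=1.5,fy=1.5),alpha=1.6))
E
python3 look.py w13
```

```text
board yaw -10.953539852391625 [0.54896679 0.07634712] res mm [[1.7, 0.6], [0.1, -0.6], [-0.9, -1.1], [-0.9, 1.1]]
[0.51939266 0.23907936 0.0012191 ] [-0.05995656  0.15414805 -0.0167809 ] [-1.14509502  0.22211782  4.73102126] 0.022648679500128457 12.05
```

View pics/w13.png

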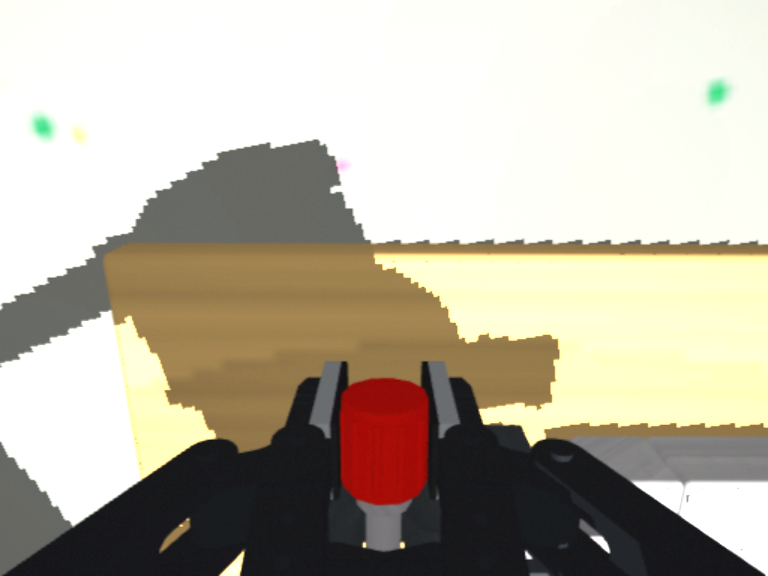

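The knob looks 88 px wide in the hand, against 81 px when it was at home height with the hand equally low. So it sits about 10 mm high, with the collar caught on the cheek's flare. I'll fit both pictures.

```bash
python3 - <<'E'
from fit import *
from scipy.optimize import least_squares
def fit(fn,obs,w):
    i=np.load(fn,allow_pickle=True).item()
    x0=w2b(onz(i,(256,280),.05))[0]
    P=lambda p: proj(i,b2w(np.array(p)))[0]*1.5
    def f(k):
        y,z,t=k
        g=lambda yy,r,x=0:P((x0+x,y+yy*np.cos(t)-r*np.sin(t),z+yy*np.sin(t)+r*np.cos(t)))
        return [g(a,b)[1]-v for a,b,v in obs]+[g(.006,0,.012)[0]-g(.006,0,-.012)[0]-w]
    r=least_squares(f,[.16,.03,0],x_scale=[1e-2,1e-2,.1]);print(fn,r.x.round(4),r.fun.round(1))
fit("wi8.npy",[(.013,-.012,373),(.013,.012,409),(-.013,.012,491)],81)
fit("w13.npy",[(.013,-.012,379),(.013,.012,412),(-.013,.012,504)],88)
E
```

```text
board yaw -10.953539852391625 [0.54896679 0.07634712] res mm [[1.7, 0.6], [0.1, -0.6], [-0.9, -1.1], [-0.9, 1.1]]
wi8.npy [ 0.2105  0.0163 -0.0593] [-0.4 -0.1  0.5 -0.8]
w13.npy [ 0.1506  0.0275 -0.1346] [-0.9 -0.4  1.2 -1.7]
```

The knob is about 11 mm higher in the hand than at home, which confirms the collar is caught on the flare. I'll raise it 5 mm, slide it 12 mm outward so the collar clears the cheek, then lower until it touches.

Request:
{"op": "jog_arm", "data": {
  "targets": [
    [0, 0, 0, 0, 0, 0.5, 10],
    [0, 0, 0, 0.1, 0.5, 0.5, 10],
    [0, 0, 0, 0.2, 1, 0.5, 10],
    [0, 0, 0, 0.23, 1.18, 0.5, 10],
    [0, 0, 0, 0.23, 1.18, 0.2, 10],
    [0, 0, 0, 0.23, 1.18, 0, 10],
    [0, 0, 0, 0.23, 1.18, -0.2, 10],
    [0, 0, 0, 0.23, 1.18, -0.4, 10],
    [0, 0, 0, 0.23, 1.18, -0.4, 10]
  ]
}}

```text
time_s: 12.95
eef_pos: [0.5213, 0.2506, -0.004]
ee_rot: [-2.423, -1.999, 0.001]
ft_force: [0.5, 0.1, -0.6]
opening: 0.0233
```

```bash
python3 look.py w14
```

```text
board yaw -10.953539852391625 [0.54896679 0.07634712] res mm [[1.7, 0.6], [0.1, -0.6], [-0.9, -1.1], [-0.9, 1.1]]
[ 0.52144519  0.25067331 -0.00382461] [-0.06014443  0.16592078 -0.02182461] [ 0.05993644 -0.02535224 -0.20551384] 0.022479328412625375 13.0
```

View pics/w14.png

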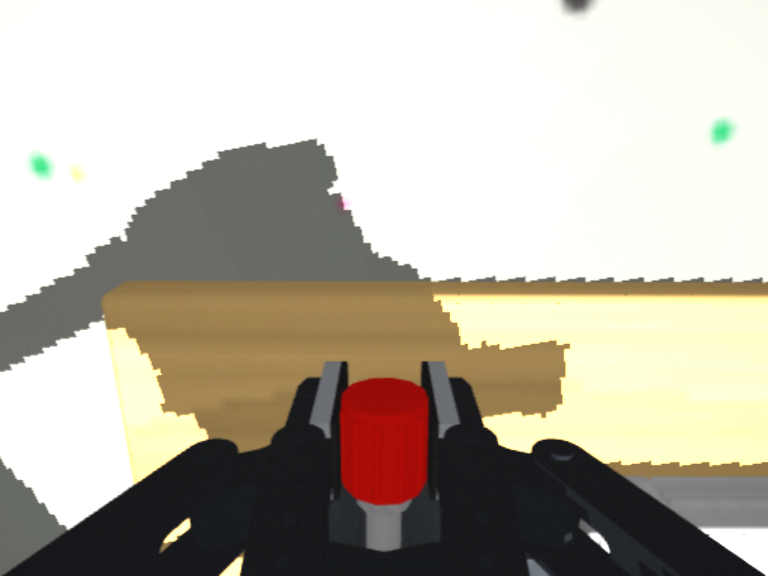

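No contact yet, and the fingertips are near the deck. I'll go 2 mm lower, release so the pin drops onto the notch floors, and look.

Request:
{"op": "jog_arm", "data": {
  "targets": [
    [0, 0, 0, 0, 0, -0.2, 10],
    [0, 0, 0, 0, 0, -0.2, 32],
    [0, 0, 0, 0, 0, -0.2, 40],
    [0, 0, 0, 0, 0, -0.2, 70],
    [0, 0, 0, 0, 0, -0.2, 100],
    [0, 0, 0, 0, 0, -0.2, 100],
    [0, 0, 0, 0, 0, 2, 100],
    [0, 0, 0, 0, 0, 5, 100],
    [0, 0, 0, 0, 1, 9, 100],
    [0, 0, 0, 0, 2, 13, 100],
    [0, 0, 0, 0, 2, 13, 100],
    [0, 0, 0, 0, 2, 13, 100]
  ]
}}

```text
time_s: 14.2
eef_pos: [0.522, 0.2712, 0.1275]
ee_rot: [2.422, 2.0, 0.003]
ft_force: [-0.4, 0.1, -0.5]
opening: 0.0855
```

```bash
sed -i 's/^V=.*//' chk.py; sed -i 's/w12/w15/g;s/wi12/wi15/' chk.py; sed -i 's/,b=(.002,.001,0)/,pin=(-.062,.162,.026,0),b=(.002,.002,0)/' chk.py; python3 chk.py
```

```text
board yaw -10.953539852391625 [0.54896679 0.07634712] res mm [[1.7, 0.6], [0.1, -0.6], [-0.9, -1.1], [-0.9, 1.1]]
[0.52090913 0.27055706 0.12594269] 14.25
```

View pics/w15.png

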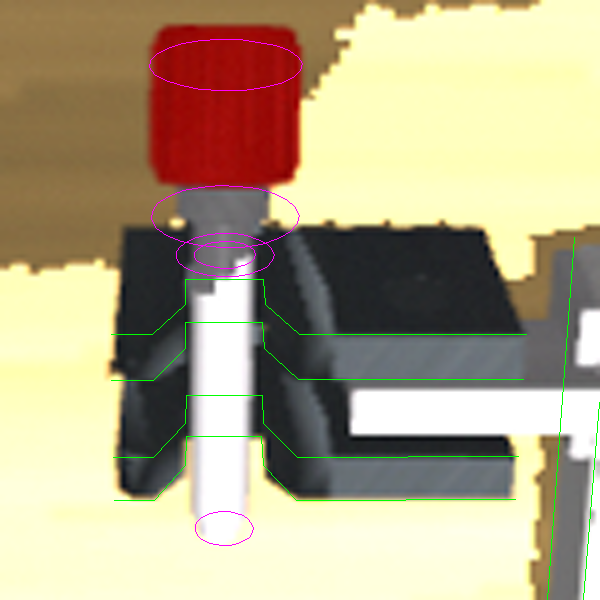

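The pin now rests on the outer cheek with the knob tipped down, because its centre of mass is outside the cheek at this y. I'll estimate its tilt, grip it, lift it out, level it and lay it nearer y=156.

```bash
python3 - <<'E'
from wire import *
from scipy.optimize import least_squares
i=np.load("wi15.npy",allow_pickle=True).item() if __import__("os").path.exists("wi15.npy") else np.load("w15.npy",allow_pickle=True).item()
by=.002
V=lambda p: ((proj(i,b2w(np.array(p)+[0,by,0]))[0]-[215,190]+.5)*5)[1]
def pt(y,z,t,yy,r): return (-.06,y+yy*np.cos(t)-r*np.sin(t),z+yy*np.sin(t)+r*np.cos(t))
print([V((-.03,a,.04)) for a in (.135,.127,.113,.105)])
# constraint: shank underside rests on outer floor edge (y=.135,z=.021)
obs=[(.013,.012,28),(-.013,.012,182),(-.02,.008,268),(-.072,.003,540)]
def f(k):
    s,t=k # s: distance from knob mid to pivot along axis
    y=.135+s*np.cos(t)-.005*np.sin(t)*1; z=.021+s*np.sin(t)+.005*np.cos(t)
    return [V(pt(y,z,t,a,b))-v for a,b,v in obs]
r=least_squares(f,[.03,-.2],x_scale=[1e-2,.1]);s,t=r.x
print(r.x,np.degrees(t),r.fun,"knob y,z",.135+s*np.cos(t)-.005*np.sin(t),.021+s*np.sin(t)+.005*np.cos(t))
E
```

```text
board yaw -10.953539852391625 [0.54896679 0.07634712] res mm [[1.7, 0.6], [0.1, -0.6], [-0.9, -1.1], [-0.9, 1.1]]
[np.float64(334.09215797528447), np.float64(379.3247289988588), np.float64(456.50781078376156), np.float64(499.52248704306385)]
[ 0.02946497 -0.2433952 ] -13.945517513652224 [  5.99400478  17.58043604 -29.35275456   5.49405718] knob y,z 0.16480149089931112 0.01875159554311065
```

```bash
python3 - <<'E'
from workcell import manip
import cv2
im=manip.camera("scene")[:,:,::-1]
cv2.imwrite("pics/s15.png",cv2.resize(im[170:250,170:250],None,fx=7,fy=7,interpolation=cv2.INTER_CUBIC))
E
```

```text
(no output)
```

View pics/s15.png

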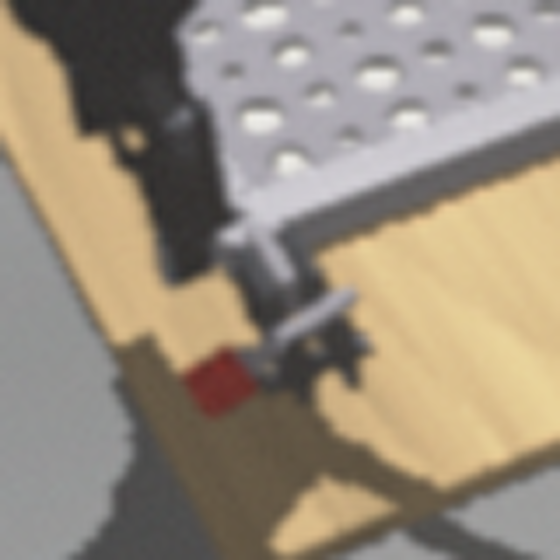

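The tilt is about 14 to 15°, knob down. I'll tilt the tool to match, descend around the knob and grip.

Request:
{"op": "jog_arm", "data": {
  "newtons": 50,
  "targets": [
    [-0.13, 0.025, 0, -0.19, -2.87, 0, 100],
    [-0.255, 0.049, 0, -0.19, -2.87, -1, 100],
    [-0.255, 0.049, 0, -0.19, -2.87, -5, 100],
    [-0.255, 0.049, 0, -0.19, -2.87, -9, 100],
    [-0.255, 0.049, 0, -0.19, -2.87, -11.5, 100],
    [-0.255, 0.049, 0, -0.19, -2.87, -12.5, 100],
    [-0.255, 0.049, 0, -0.19, -2.87, -12.5, 100]
  ]
}}

```text
time_s: 15.0
eef_pos: [0.5179, 0.241, -0.0009]
ee_rot: [2.284, 1.886, -0.306]
ft_force: [-1.0, 0.7, 0.0]
opening: 0.0855
```

```bash
python3 look.py w16
```

```text
board yaw -10.953539852391625 [0.54896679 0.07634712] res mm [[1.7, 0.6], [0.1, -0.6], [-0.9, -1.1], [-0.9, 1.1]]
[0.51928362 0.24157376 0.00068589] [-0.06053759  0.15657629 -0.01731411] [-0.90067518  0.22172538  0.34392628] 0.08561821102651977 15.05
```

View pics/w16.png

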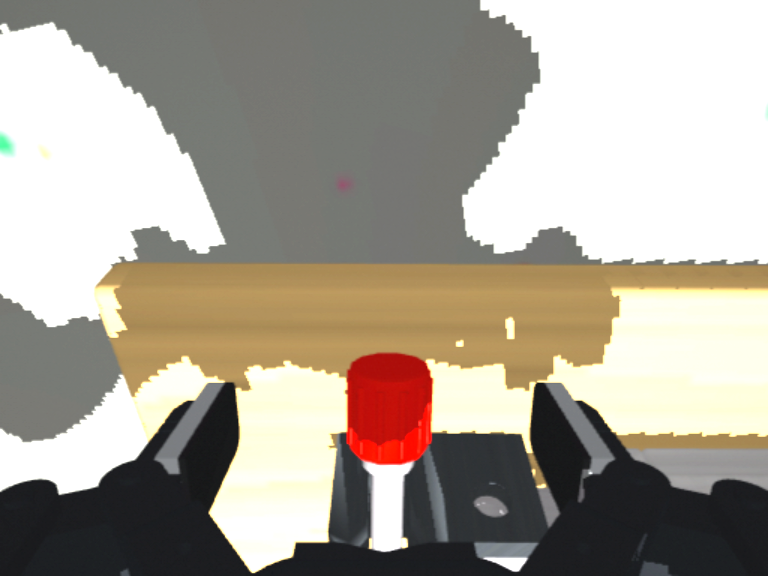

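The knob is about 7 mm farther out than the pads' centre. I'll shift and grip.

Request:
{"op": "jog_arm", "data": {
  "newtons": 50,
  "targets": [
    [0, 0, 0, 0.13, 0.66, -0.15, 100],
    [0, 0, 0, 0.13, 0.66, -0.15, 60],
    [0, 0, 0, 0.13, 0.66, -0.15, 30],
    [0, 0, 0, 0.13, 0.66, -0.15, 10],
    [0, 0, 0, 0.13, 0.66, -0.15, 10],
    [0, 0, 0, 0.13, 0.66, -0.15, 10],
    [0, 0, 0, 0.13, 0.66, -0.15, 10]
  ]
}}

```text
time_s: 15.75
eef_pos: [0.5212, 0.2488, 0.0003]
ee_rot: [2.284, 1.885, -0.297]
ft_force: [-0.2, -0.6, 1.9]
opening: 0.0219
```

```bash
python3 look.py w17
```

```text
board yaw -10.953539852391625 [0.54896679 0.07634712] res mm [[1.7, 0.6], [0.1, -0.6], [-0.9, -1.1], [-0.9, 1.1]]
[5.21216774e-01 2.48753669e-01 2.59504933e-04] [-0.06000393  0.16399272 -0.0177405 ] [-0.01020488  0.58349757  2.96828285] 0.021805620648627243 15.8
```

View pics/w17.png

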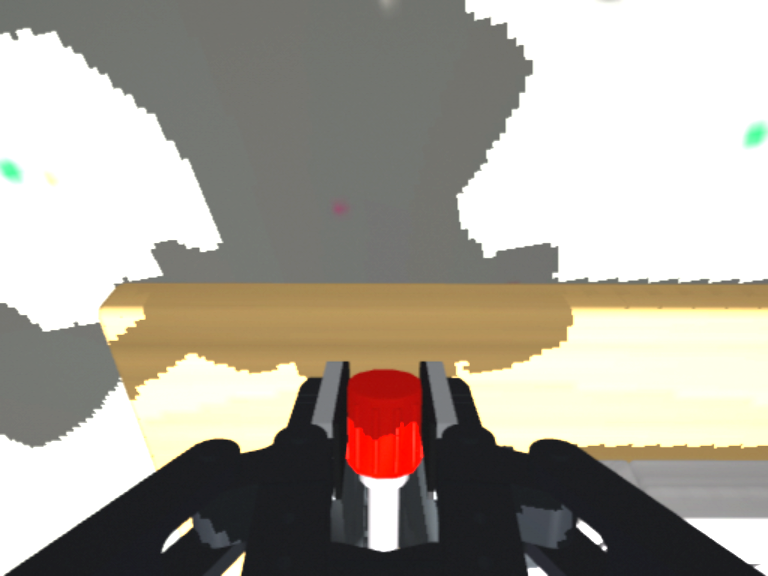

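The knob sits near the fingertips. I'll open a little, go 5 mm lower along the tool and close again.

Request:
{"op": "jog_arm", "data": {
  "newtons": 50,
  "targets": [
    [0, 0, 0, 0, 0, 0, 50],
    [0, 0, 0, 0, 0, 0, 50],
    [0, 0, 0, -0.02, -0.1, -0.5, 50],
    [0, 0, 0, -0.02, -0.1, -0.5, 10],
    [0, 0, 0, -0.02, -0.1, -0.5, 10],
    [0, 0, 0, -0.02, -0.1, -0.5, 10],
    [0, 0, 0, -0.02, -0.1, -0.5, 10],
    [0, 0, 0, -0.02, -0.1, -0.5, 10]
  ]
}}

```text
time_s: 16.6
eef_pos: [0.5215, 0.2477, -0.0041]
ee_rot: [2.283, 1.884, -0.296]
ft_force: [-1.2, 0.7, 6.3]
opening: 0.0219
```

```bash
python3 look.py w18
```

```text
board yaw -10.953539852391625 [0.54896679 0.07634712] res mm [[1.7, 0.6], [0.1, -0.6], [-0.9, -1.1], [-0.9, 1.1]]
[ 0.52153764  0.24767117 -0.00407482] [-0.05948322  0.16299091 -0.02207482] [-0.19625869  0.96710639  7.02934035] 0.02199532054405643 16.65
```

View pics/w18.png

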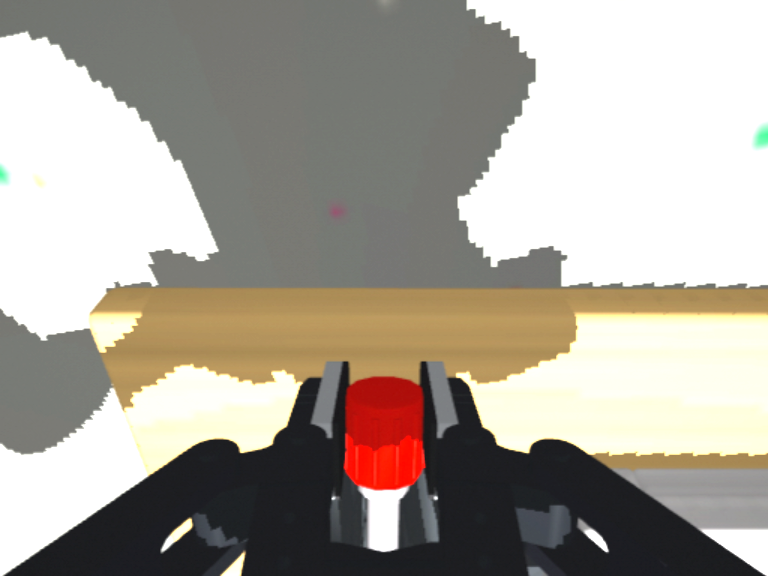

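This grip matches the earlier one (knob at rows 377/408/489, width 80). In that grip the knob sat about 7 mm inboard of the TCP, which explains why the collar landed on the cheek. I'll lift, level the tool, and set TCP y to 165 so the knob comes to about 158.

Request:
{"op": "jog_arm", "data": {
  "targets": [
    [0, 0, 0, 0, 0, 1.5, 10],
    [0, 0, 0, 0, 0, 3, 10],
    [0, 0, 0, 0, 0, 4.5, 10],
    [0.1, -0.019, 0, 0, 0.2, 4.5, 10],
    [0.2, -0.038, 0, 0, 0.2, 4.5, 10],
    [0.255, -0.049, 0, 0, 0.2, 4.5, 10],
    [0.255, -0.049, 0, 0, 0.2, 4.5, 10],
    [0.255, -0.049, 0, 0, 0.2, 4.5, 10]
  ]
}}

```text
time_s: 17.45
eef_pos: [0.521, 0.2495, 0.0403]
ee_rot: [2.424, 1.998, -0.0]
ft_force: [0.7, 0.6, -0.3]
opening: 0.022
```

```bash
python3 look.py w19; python3 - <<'E'
from fit import *
print(R.from_rotvec(manip.observe()["ee_rot"]).as_matrix().round(3))
im=manip.camera("scene")[:,:,::-1]
cv2.imwrite("pics/s19.png",cv2.resize(im[170:250,170:250],None,fx=7,fy=7,interpolation=cv2.INTER_CUBIC))
E
```

```text
board yaw -10.953539852391625 [0.54896679 0.07634712] res mm [[1.7, 0.6], [0.1, -0.6], [-0.9, -1.1], [-0.9, 1.1]]
[0.5211333  0.25000028 0.04013983] [-0.06032276  0.16520076  0.02213983] [-0.72063243 -0.32338365 -0.23656827] 0.022190027884174967 17.5
board yaw -10.953539852391625 [0.54896679 0.07634712] res mm [[1.7, 0.6], [0.1, -0.6], [-0.9, -1.1], [-0.9, 1.1]]
[[ 0.19   0.982  0.   ]
 [ 0.982 -0.19  -0.001]
 [-0.     0.    -1.   ]]
```

View pics/w19.png

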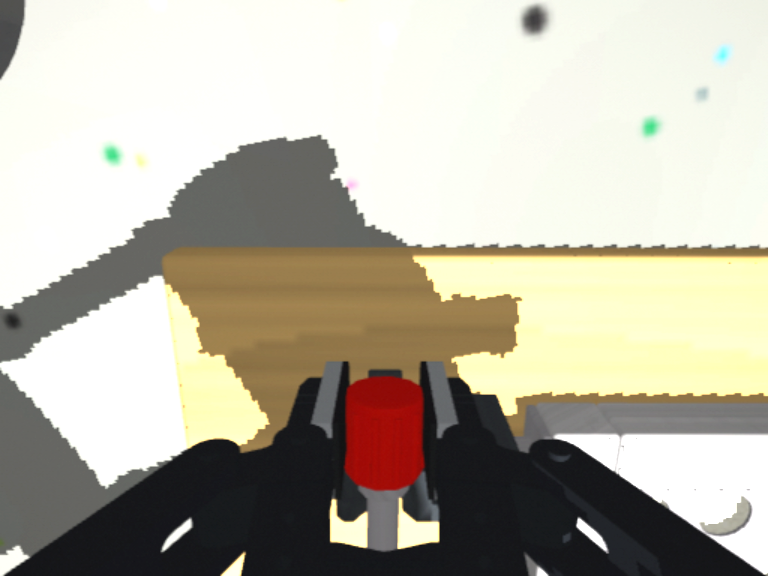

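View pics/s19.png

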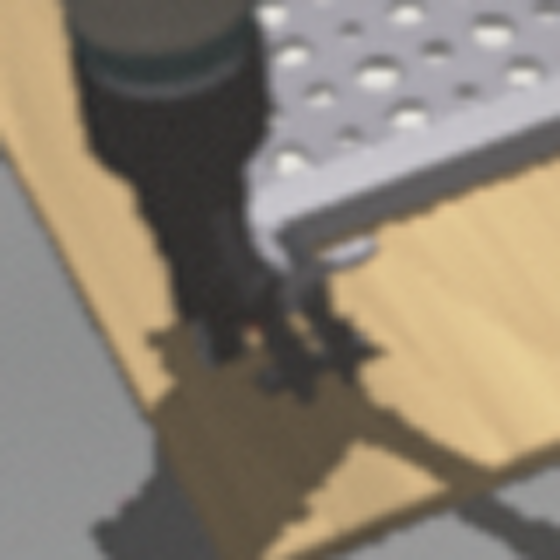

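Level and clear. I lower 39 mm, slowing near the end.

Request:
{"op": "jog_arm", "data": {
  "targets": [
    [0, 0, 0, 0, 0, -1, 10],
    [0, 0, 0, 0, 0, -2, 10],
    [0, 0, 0, 0, 0, -2.7, 10],
    [0, 0, 0, 0, 0, -3.2, 10],
    [0, 0, 0, 0, 0, -3.5, 10],
    [0, 0, 0, 0, 0, -3.7, 10],
    [0, 0, 0, 0, 0, -3.85, 10],
    [0, 0, 0, 0, 0, -3.85, 10]
  ]
}}

```text
time_s: 18.35
eef_pos: [0.5205, 0.2498, 0.0029]
ee_rot: [-2.423, -1.999, 0.0]
ft_force: [-3.1, -0.1, 11.1]
opening: 0.022
```

```bash
python3 look.py w20
```

```text
board yaw -10.953539852391625 [0.54896679 0.07634712] res mm [[1.7, 0.6], [0.1, -0.6], [-0.9, -1.1], [-0.9, 1.1]]
[0.52053211 0.24982497 0.00293735] [-0.06087968  0.1649144  -0.01506265] [-2.74599891 -1.2911428   9.54252104] 0.022194898875444173 18.4
```

View pics/w20.png

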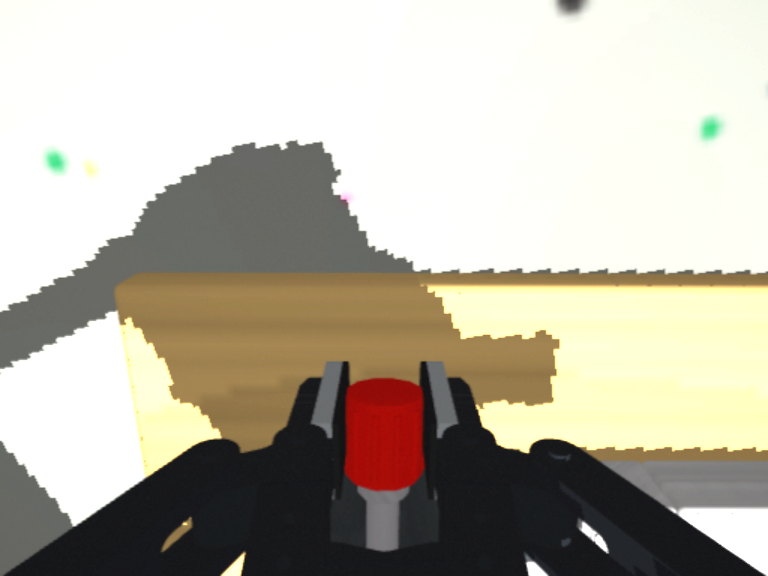

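Contact at about 10 N with -3 N in x. I'll move 1 mm towards -x and lower slightly to see whether it settles further.

Request:
{"op": "jog_arm", "data": {
  "targets": [
    [0, 0, 0, -0.1, 0, 0, 10],
    [0, 0, 0, -0.1, 0, -0.1, 10],
    [0, 0, 0, -0.1, 0, -0.15, 10],
    [0, 0, 0, -0.1, 0, -0.15, 10]
  ]
}}

```text
time_s: 18.8
eef_pos: [0.5204, 0.2501, 0.0019]
ee_rot: [2.423, 1.999, 0.003]
ft_force: [-2.3, -0.0, 10.8]
opening: 0.0219
```

```bash
python3 look.py w21
```

```text
board yaw -10.953539852391625 [0.54896679 0.07634712] res mm [[1.7, 0.6], [0.1, -0.6], [-0.9, -1.1], [-0.9, 1.1]]
[0.52043466 0.25010438 0.00189505] [-0.06102845  0.1651702  -0.01610495] [-2.68980042  0.71185871 10.11765214] 0.021587061658507836 18.85
```

View pics/w21.png

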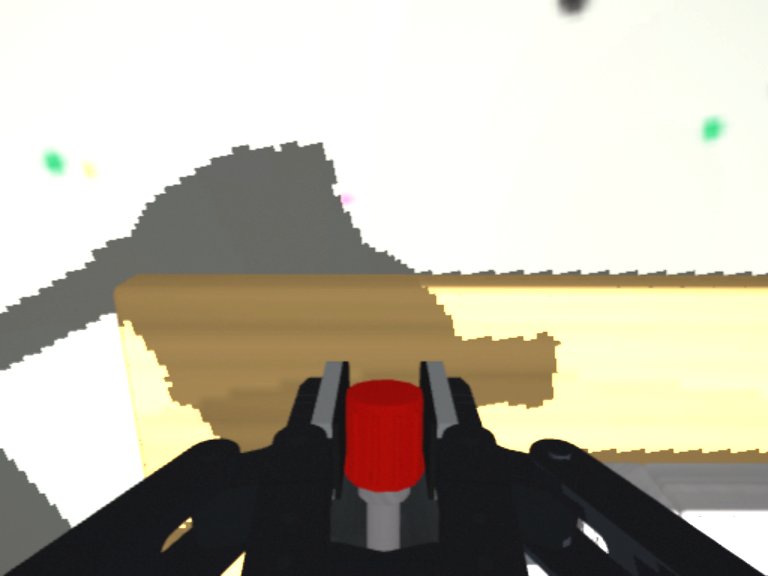

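Request:
{"op": "jog_arm", "data": {
  "targets": [
    [0, 0, 0, 0, 0, 0.1, 10],
    [0, 0, 0, 0, 0, 0.1, 35],
    [0, 0, 0, 0, 0, 0.1, 60],
    [0, 0, 0, 0, 0, 0.1, 100],
    [0, 0, 0, 0, 0, 0.1, 100],
    [0, 0, 0, 0, 0, 2, 100],
    [0, 0, 0, 0, 0, 5, 100],
    [0, 0, 0, 0, 1, 9, 100],
    [0, 0, 0, 0, 2, 13, 100],
    [0, 0, 0, 0, 2, 13, 100],
    [0, 0, 0, 0, 2, 13, 100],
    [0, 0, 0, 0, 2, 13, 100]
  ]
}}

```text
time_s: 20.05
eef_pos: [0.5186, 0.2691, 0.1284]
ee_rot: [-2.423, -1.999, 0.005]
ft_force: [-0.3, -0.7, -0.2]
opening: 0.0853
```

```bash
sed -i 's/w15/w22/g;s/wi15/wi22/' chk.py; sed -i 's/pin=(-.062,.162,.026,0)/pin=(-.062,.157,.026,0)/' chk.py; python3 chk.py;  python3 - <<'E'
from fit import *
im=manip.camera("scene")[:,:,::-1]
cv2.imwrite("pics/s22.png",cv2.resize(im[170:250,170:250],None,fx=7,fy=7,interpolation=cv2.INTER_CUBIC))
E
```

```text
board yaw -10.953539852391625 [0.54896679 0.07634712] res mm [[1.7, 0.6], [0.1, -0.6], [-0.9, -1.1], [-0.9, 1.1]]
[0.51847215 0.26896848 0.12808095] 20.1
board yaw -10.953539852391625 [0.54896679 0.07634712] res mm [[1.7, 0.6], [0.1, -0.6], [-0.9, -1.1], [-0.9, 1.1]]
```

View pics/w22.png

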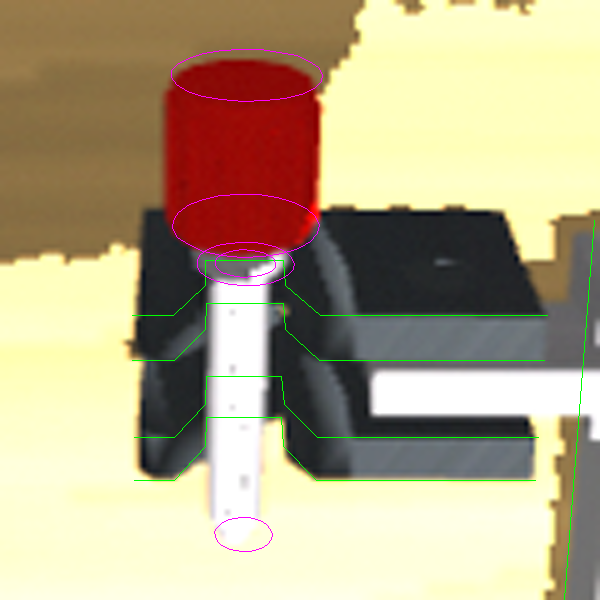

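View pics/s22.png

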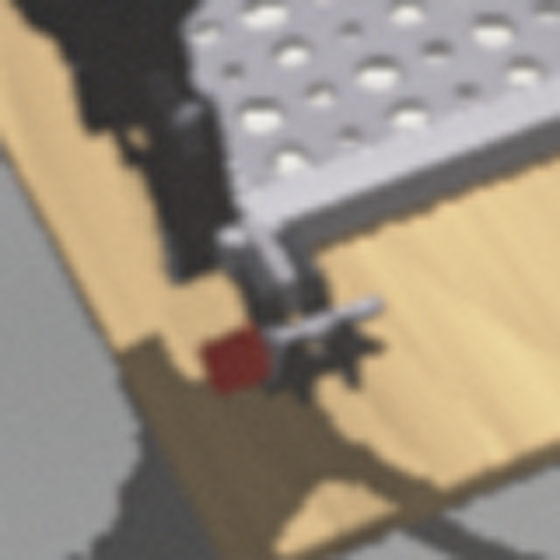

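The knob and tip now match the seated model closely. I'll check the height by fitting.

```bash
python3 - <<'E'
import cv2
im=cv2.imread("pics/w22raw.png")
cv2.imwrite("pics/w22z.png",cv2.convertScaleAbs(cv2.resize(im[195:305,235:330],None,fx=6,fy=5,interpolation=cv2.INTER_LANCZOS4),alpha=1.2,beta=25))
from wire import *
from scipy.optimize import least_squares
i=np.load("w22.npy" if __import__("os").path.exists("w22.npy") else "wi22.npy",allow_pickle=True).item()
for by in (.001,.002,.003):
    V=lambda p: ((proj(i,b2w(np.array(p)+[.002,by,0]))[0]-[215,190]+.5)*5)[1]
    pt=lambda k,yy,r:(-.062,k[0]+yy*np.cos(k[2])-r*np.sin(k[2]),k[1]+yy*np.sin(k[2])+r*np.cos(k[2]))
    obs=[(.013,-.012,58),(.013,.012,98),(-.013,.012,251),(-.072,.003,545)]
    r=least_squares(lambda k:[V(pt(k,a,b))-v for a,b,v in obs],[.156,.026,0],x_scale=[1e-2,1e-2,.1]);print(by,r.x,r.fun)
    print([V(pt((.156,.026,0),a,b))-v for a,b,v in obs],[V(pt((.156,.034,0.1),a,b))-v for a,b,v in obs])
E
```

```text
board yaw -10.953539852391625 [0.54896679 0.07634712] res mm [[1.7, 0.6], [0.1, -0.6], [-0.9, -1.1], [-0.9, 1.1]]
0.001 [ 0.15285115  0.01435905 -0.07224477] [ 0.00078949 -0.00230457  0.00235411 -0.00080093]
[np.float64(2.2831541906017776), np.float64(15.376933349124016), np.float64(17.361356454818463), np.float64(9.203346557430905)] [np.float64(15.256820176307684), np.float64(46.42110384730782), np.float64(43.733323709246804), np.float64(11.752284359996793)]
0.002 [ 0.15185115  0.01435905 -0.07224477] [ 0.00078949 -0.00230457  0.00235411 -0.00080093]
[np.float64(-3.4270717707346705), np.float64(9.220904058359565), np.float64(11.575536880541165), np.float64(4.2570165555073345)] [np.float64(9.365200011881967), np.float64(40.0948377206812), np.float64(37.84519178971857), np.float64(6.795414782659236)]
0.003 [ 0.15085115  0.01435905 -0.07224477] [ 0.00078949 -0.00230457  0.00235411 -0.00080092]
[np.float64(-9.150019841239924), np.float64(3.049932592138134), np.float64(5.776103298015414), np.float64(-0.6998755343456651)] [np.float64(3.460001779050515), np.float64(33.75269387277595), np.float64(31.9428838095464), np.float64(1.8279321950012672)]
```

View pics/w22z.png

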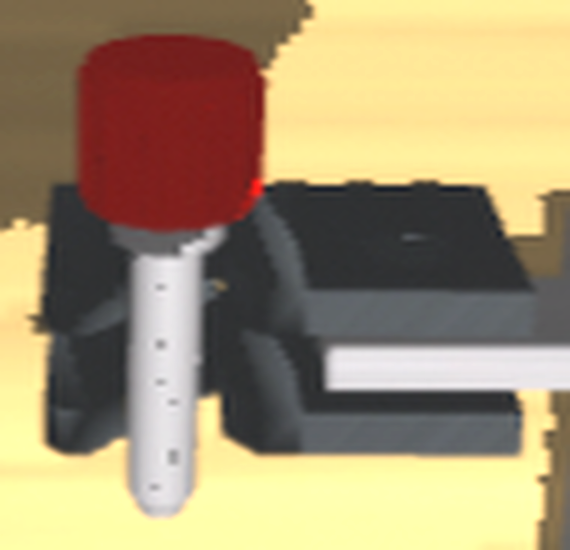

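The scene camera agrees. Knob seen at (204,221.1), predicted (203.4,221.0). Tip seen at (224,213.3), predicted (224.6,212.4). So the pin is seated, about 2 px lower than in the failed placing. Now to the wedge.

Request:
{"op": "jog_arm", "data": {
  "targets": [
    [0, 0, 0, 0, 0, 3, 100],
    [0, 0, -0.3, -2.85, -56.9, 3, 100],
    [0, 0, -0.6, -2.85, -56.9, 3, 100],
    [0, 0, -0.9, -2.85, -56.9, 3, 100],
    [0, 0, -1.2, -2.85, -56.9, 3, 100],
    [0, 0, -1.5, -2.85, -56.9, 3, 100],
    [0, 0, -1.8, -2.85, -56.9, 3, 100],
    [0, 0, -1.8, -2.85, -56.9, 3, 100],
    [0, 0, -1.8, -2.85, -56.9, 3, 100],
    [0, 0, -1.8, -2.85, -56.9, 3, 100],
    [0, 0, -1.8, -2.85, -56.9, 3, 100],
    [0, 0, -1.8, -2.85, -56.9, 3, 100],
    [0, 0, -1.8, -2.85, -56.9, 3, 100],
    [0, 0, -1.8, -2.85, -56.9, 3, 100],
    [0, 0, -1.8, -2.85, -56.9, 3, 100],
    [0, 0, -1.8, -2.85, -56.9, 3, 100],
    [0, 0, -1.8, -2.85, -56.9, 3, 100]
  ]
}}

```text
time_s: 21.85
eef_pos: [0.4913, -0.2977, 0.1597]
ee_rot: [-3.073, 0.651, 0.001]
ft_force: [-0.2, 0.0, -0.0]
opening: 0.0857
```

```bash
python3 look.py w23; python3 - <<'E'
from fit import *
print(R.from_rotvec(manip.observe()["ee_rot"]).as_matrix().round(3), manip.observe()["joint_pos"])
i=np.load("w23.npy",allow_pickle=True).item()
im=cv2.imread("pics/w23raw.png")
c,s=np.cos(np.radians(-24)),np.sin(np.radians(-24));o=np.array([.4902,-.3002])
W=lambda x,y,z:np.r_[o+[c*x-s*y,s*x+c*y],z]
P=[[W(.099,-.015,.0025),W(.099,.015,.0025)],[W(.063,-.015,.0085),W(.063,.015,.0085)],[W(x,y,.048) for x,y in((-.015,-.013),(.015,-.013),(.015,.013),(-.015,.013))]]
for p in P: 
  q=(proj(i,np.array(p))*1.5).round().astype(int); print(q.tolist())
  im=cv2.resize(im,(768,576)); cv2.polylines(im,[q.reshape(-1,1,2)],len(p)>2,(0,255,0),1)
cv2.imwrite("pics/w23m.png",im)
t=manip.camera("top")[:,:,::-1]; cv2.imwrite("pics/t23.png",cv2.resize(t[85:230,180:315],None,fx=4,fy=4,interpolation=cv2.INTER_CUBIC))
E
```

```text
board yaw -10.953539852391625 [0.54896679 0.07634712] res mm [[1.7, 0.6], [0.1, -0.6], [-0.9, -1.1], [-0.9, 1.1]]
[ 0.49139341 -0.29785773  0.15989976] [ 0.01457928 -0.37832712  0.14189976] [ 0.30219881  0.43508138 -0.00113172] 0.08559552869734369 21.9
board yaw -10.953539852391625 [0.54896679 0.07634712] res mm [[1.7, 0.6], [0.1, -0.6], [-0.9, -1.1], [-0.9, 1.1]]
[[ 0.914 -0.406 -0.   ]
 [-0.406 -0.914  0.   ]
 [-0.    -0.    -1.   ]] [-6.66087322e-01  3.04920339e-01  1.58155982e+00  1.34505810e-04
  1.25557283e+00  1.32255662e+00]
[[415, 90], [365, 90]]
[[415, 153], [365, 153]]
[[413, 296], [414, 245], [367, 245], [368, 296]]
```

View pics/w23m.png

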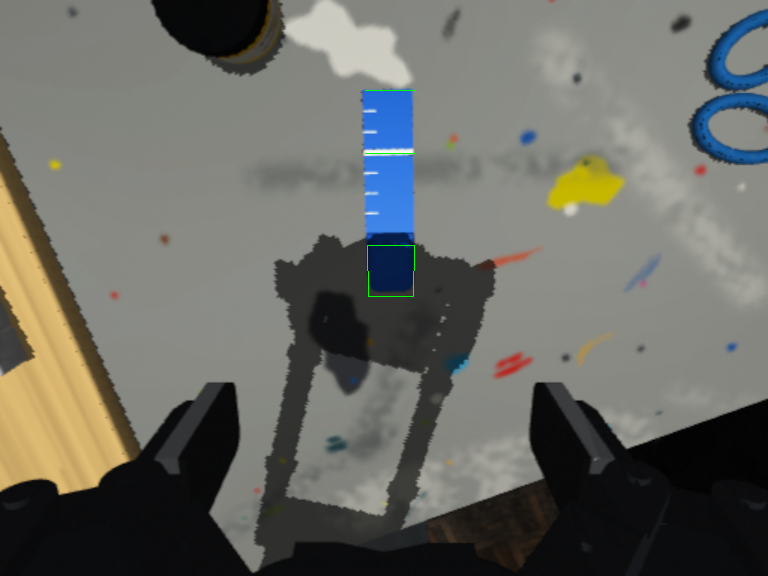

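View pics/t23.png

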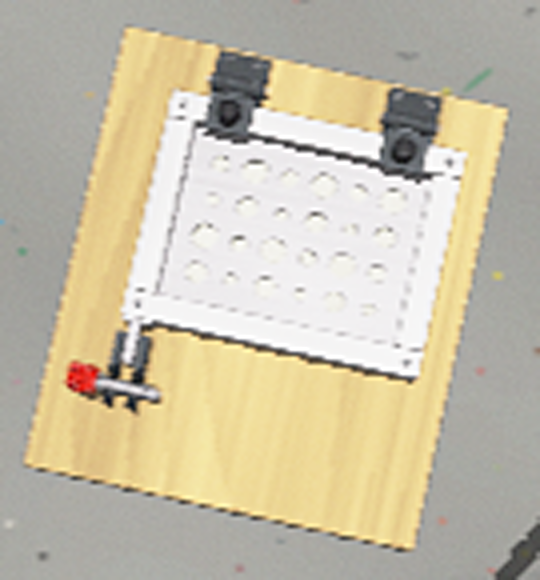

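The wedge model overlays within about 1 px. The pin looks right from above, lying across both cheeks at the notch. Now I descend on the grip.

Request:
{"op": "jog_arm", "data": {
  "newtons": 70,
  "targets": [
    [0, 0, 0, -0.1, -0.2, -4, 100],
    [0, 0, 0, -0.1, -0.2, -8, 100],
    [0, 0, 0, -0.1, -0.2, -12, 100],
    [0, 0, 0, -0.1, -0.2, -15, 100],
    [0, 0, 0, -0.1, -0.2, -16.7, 100],
    [0, 0, 0, -0.1, -0.2, -17.3, 100],
    [0, 0, 0, -0.1, -0.2, -17.3, 100]
  ]
}}

```text
time_s: 22.65
eef_pos: [0.4902, -0.3006, -0.0135]
ee_rot: [-3.072, 0.654, 0.002]
ft_force: [0.6, 0.0, 0.2]
opening: 0.0856
```

```bash
python3 look.py w24
```

```text
board yaw -10.953539852391625 [0.54896679 0.07634712] res mm [[1.7, 0.6], [0.1, -0.6], [-0.9, -1.1], [-0.9, 1.1]]
[ 0.49088532 -0.30123086 -0.01254119] [ 0.01472139 -0.38173534 -0.03054119] [-0.48807121  0.15168023  0.56003127] 0.08545621070191355 22.7
```

View pics/w24.png

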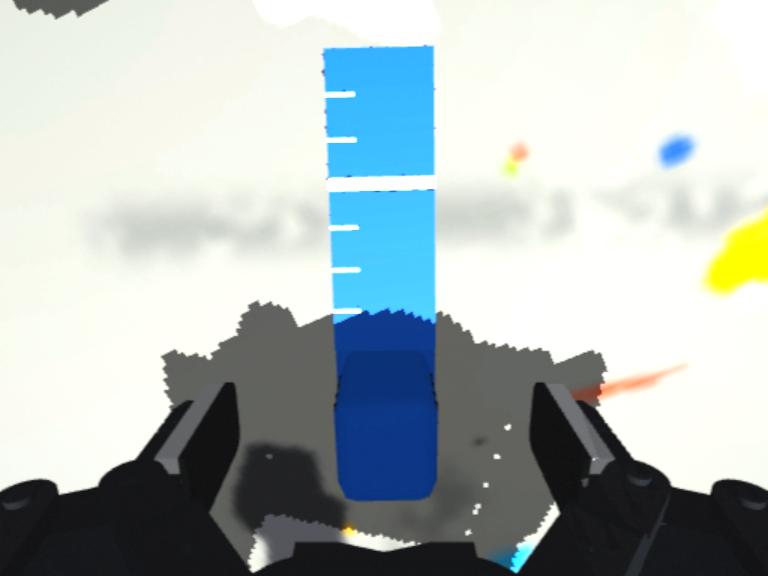

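Request:
{"op": "jog_arm", "data": {
  "newtons": 70,
  "targets": [
    [0, 0, 0, 0, 0, 0, 60],
    [0, 0, 0, 0, 0, 0, 35],
    [0, 0, 0, 0, 0, 0, 15],
    [0, 0, 0, 0, 0, 0, 15],
    [0, 0, 0, 0, 0, 0, 15],
    [0, 0, 0, 0, 0, 0, 15],
    [0, 0, 0, 0, 0, 0, 15]
  ]
}}

```text
time_s: 23.4
eef_pos: [0.4907, -0.3015, -0.0119]
ee_rot: [3.072, -0.655, 0.002]
ft_force: [-0.2, 1.4, 5.5]
opening: 0.0266
```

```bash
python3 look.py w25
```

```text
board yaw -10.953539852391625 [0.54896679 0.07634712] res mm [[1.7, 0.6], [0.1, -0.6], [-0.9, -1.1], [-0.9, 1.1]]
[ 0.49072057 -0.30154555 -0.01189533] [ 0.01461944 -0.3820756  -0.02989533] [-0.38133368  1.56199608  6.5618572 ] 0.026820989689786964 23.45
```

View pics/w25.png

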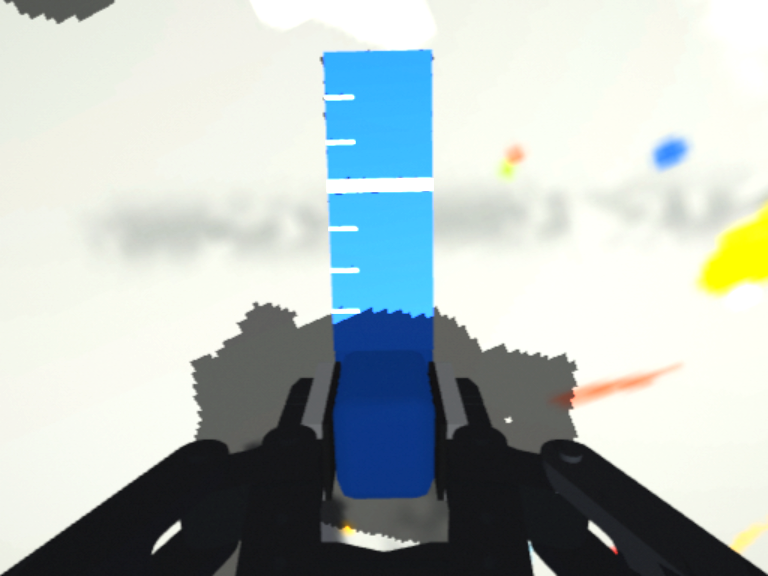

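```bash
python3 - <<'E'
from fit import *
i=np.load("w25.npy",allow_pickle=True).item(); o=manip.observe(); T=R.from_rotvec(o["ee_rot"])
for u,v,z in ((378,51,.0025),(380,185,.0085)):
    p=onz(i,(u/1.5,v/1.5),z); print(p.round(4),T.inv().apply(p-o["eef_pos"]).round(4))
a=T.apply([1,0,0]); print("tool x yaw",np.degrees(np.arctan2(a[1],a[0])),o["eef_pos"])
# targets: TCP so that wedge origin at board x = X, y=-.02
for X in (-.125,-.063):
    print(X,b2w((X,-.02,0)))
E
```

```text
board yaw -10.953539852391625 [0.54896679 0.07634712] res mm [[1.7, 0.6], [0.1, -0.6], [-0.9, -1.1], [-0.9, 1.1]]
[ 0.5814 -0.3392  0.0025] [ 0.0982 -0.0026 -0.0143]
[ 0.5488 -0.3252  0.0085] [ 0.0627 -0.0021 -0.0203]
tool x yaw -24.077390258242104 [ 0.49072057 -0.30154555 -0.01189533]
-0.125 [0.42244383 0.0804631  0.018     ]
-0.063 [0.48331429 0.0686823  0.018     ]
```

The wedge is well held: its origin lies at the TCP within 1 to 2 mm. I'll lift it, turn +13.1° and carry it over the board.

Request:
{"op": "jog_arm", "data": {
  "targets": [
    [0, 0, 0, 0, 0, 2, 15],
    [0, 0, 0, 0, 0, 5, 15],
    [0, 0, 0, 0, 0, 7, 15],
    [0, 0, 0.1, -2, 5, 7, 15],
    [0, 0, 0.229, -3, 9.5, 7, 15],
    [0, 0, 0.229, -4, 14, 7, 15],
    [0, 0, 0.229, -4.5, 18.5, 7, 15],
    [0, 0, 0.229, -5, 23, 7, 15],
    [0, 0, 0.229, -5.5, 27.5, 7, 15],
    [0, 0, 0.229, -6, 32, 7, 15],
    [0, 0, 0.229, -6.5, 36, 7, 15],
    [0, 0, 0.229, -6.83, 38.2, 7, 15],
    [0, 0, 0.229, -6.83, 38.2, 6, 15],
    [0, 0, 0.229, -6.83, 38.2, 4.5, 15],
    [0, 0, 0.229, -6.83, 38.2, 3.5, 15],
    [0, 0, 0.229, -6.83, 38.2, 3, 15],
    [0, 0, 0.229, -6.83, 38.2, 3, 15]
  ]
}}

```text
time_s: 25.15
eef_pos: [0.4215, 0.08, 0.0161]
ee_rot: [3.127, -0.302, -0.003]
ft_force: [-0.8, 0.1, -0.3]
opening: 0.0268
```

```bash
python3 look.py w26; python3 - <<'E'
from fit import *
o=manip.observe();a=R.from_rotvec(o["ee_rot"]).as_matrix();print(np.degrees(np.arctan2(a[1,0],a[0,0])),a[:,2].round(4))
E
```

```text
board yaw -10.953539852391625 [0.54896679 0.07634712] res mm [[1.7, 0.6], [0.1, -0.6], [-0.9, -1.1], [-0.9, 1.1]]
[0.4219494  0.08012779 0.01660518] [-0.12542171 -0.02042315 -0.00139482] [ 0.83768243 -0.49918423 -1.32596805] 0.02677777149904162 25.2
board yaw -10.953539852391625 [0.54896679 0.07634712] res mm [[1.7, 0.6], [0.1, -0.6], [-0.9, -1.1], [-0.9, 1.1]]
-11.017481557685654 [-9.e-04 -2.e-04 -1.e+00]
```

View pics/w26.png

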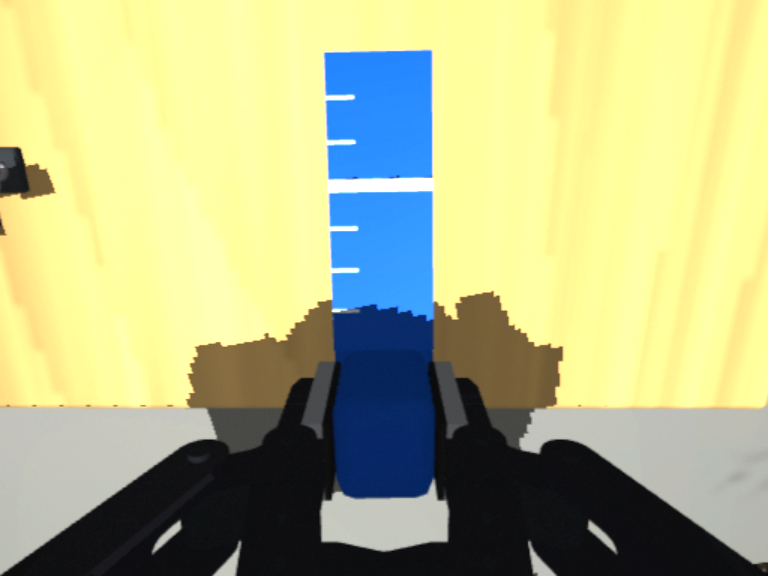

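Request:
{"op": "jog_arm", "data": {
  "targets": [
    [0, 0, 0, 0, 0, -0.4, 15],
    [0, 0, 0, 0, 0, -0.7, 15],
    [0, 0, 0, 0, 0, -0.9, 15],
    [0, 0, 0, 0, 0, -1, 15],
    [0, 0, 0, 0, 0, -1, 15],
    [0, 0, 0, 0, 0, -1, 15]
  ]
}}

```text
time_s: 25.8
eef_pos: [0.4221, 0.0808, 0.007]
ee_rot: [3.127, -0.3, 0.0]
ft_force: [0.2, -1.0, -2.0]
opening: 0.0269
```

Request:
{"op": "jog_arm", "data": {
  "targets": [
    [0, 0, 0, 0, 0, -0.08, 15],
    [0, 0, 0, 0, 0, -0.15, 15],
    [0, 0, 0, 0, 0, -0.15, 15]
  ]
}}

```text
time_s: 26.1
eef_pos: [0.4222, 0.0808, 0.0061]
ee_rot: [3.127, -0.3, 0.001]
ft_force: [-1.4, -0.3, 6.3]
opening: 0.0266
```

Flat contact at the expected height, Fz +6 N. I push along board +x, 35 mm first.

Request:
{"op": "jog_arm", "data": {
  "targets": [
    [0, 0, 0, 0.49, -0.1, 0, 15],
    [0, 0, 0, 0.98, -0.19, 0, 15],
    [0, 0, 0, 1.47, -0.29, 0, 15],
    [0, 0, 0, 1.96, -0.38, 0, 15],
    [0, 0, 0, 2.45, -0.48, 0, 15],
    [0, 0, 0, 2.95, -0.57, 0, 15],
    [0, 0, 0, 3.44, -0.67, 0, 15],
    [0, 0, 0, 3.44, -0.67, 0, 15]
  ]
}}

```text
time_s: 26.9
eef_pos: [0.4531, 0.0744, 0.006]
ee_rot: [3.127, -0.3, -0.01]
ft_force: [-7.6, 1.4, 12.8]
opening: 0.0267
```

```bash
python3 look.py w27
```

```text
board yaw -10.953539852391625 [0.54896679 0.07634712] res mm [[1.7, 0.6], [0.1, -0.6], [-0.9, -1.1], [-0.9, 1.1]]
[0.45318777 0.07440969 0.0060201 ] [-0.09366594 -0.02010138 -0.0119799 ] [-6.24290601  1.55121842 12.49963268] 0.026649042960609614 26.95
```

View pics/w27.png

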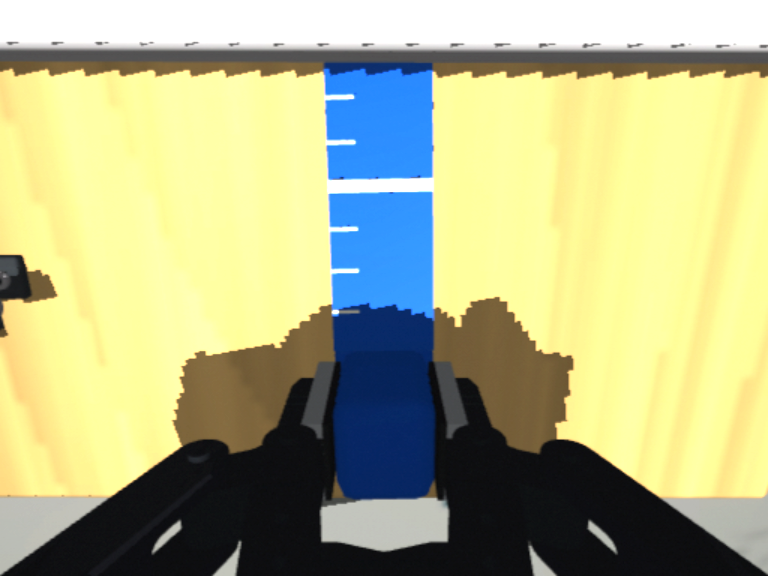

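The nose is under the rail edge. The drag comes from pressing about 12 N on the deck, so I'll ease up 0.5 mm and push on.

Request:
{"op": "jog_arm", "data": {
  "targets": [
    [0, 0, 0, 0, 0, 0.06, 15],
    [0, 0, 0, 0.4, -0.08, 0.06, 15],
    [0, 0, 0, 0.8, -0.15, 0.06, 15],
    [0, 0, 0, 1.2, -0.23, 0.06, 15],
    [0, 0, 0, 1.5, -0.29, 0.06, 15],
    [0, 0, 0, 1.5, -0.29, 0.06, 15]
  ]
}}

```text
time_s: 27.55
eef_pos: [0.4651, 0.0724, 0.006]
ee_rot: [-3.126, 0.302, 0.021]
ft_force: [-11.8, 3.8, 16.5]
opening: 0.0265
```

```bash
python3 look.py w28
```

```text
board yaw -10.953539852391625 [0.54896679 0.07634712] res mm [[1.7, 0.6], [0.1, -0.6], [-0.9, -1.1], [-0.9, 1.1]]
[0.46509977 0.07238001 0.00598365] [-0.08158529 -0.01983065 -0.01201635] [-12.55641113   4.19088073  16.40112514] 0.02647883663126936 27.6
```

View pics/w28.png

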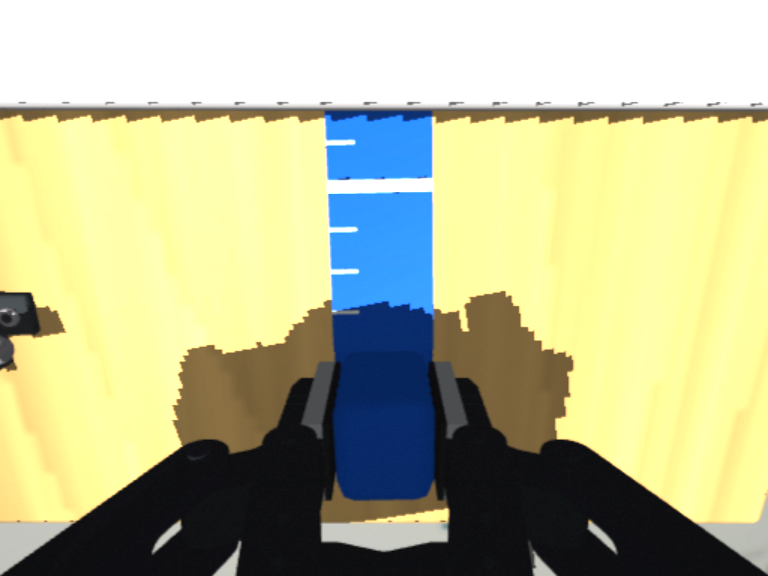

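The rail's front edge is at row 108, about wedge x=84, where the taper first touches. I'll ease down-force a bit more and keep pushing.

Request:
{"op": "jog_arm", "data": {
  "targets": [
    [0, 0, 0, 0, 0, 0.12, 15],
    [0, 0, 0, 0.4, -0.08, 0.12, 15],
    [0, 0, 0, 0.8, -0.15, 0.12, 15],
    [0, 0, 0, 1.2, -0.23, 0.12, 15],
    [0, 0, 0, 1.2, -0.23, 0.12, 15],
    [0, 0, 0, 1.2, -0.23, 0.12, 15]
  ]
}}

```text
time_s: 28.2
eef_pos: [0.4786, 0.0692, 0.0061]
ee_rot: [3.127, -0.3, -0.016]
ft_force: [-8.0, 0.8, 2.7]
opening: 0.0269
```

```bash
python3 look.py w29
```

```text
board yaw -10.953539852391625 [0.54896679 0.07634712] res mm [[1.7, 0.6], [0.1, -0.6], [-0.9, -1.1], [-0.9, 1.1]]
[0.47861531 0.06917454 0.00610542] [-0.0677069  -0.0204096  -0.01189458] [-7.68518754  1.48445196  3.53125106] 0.0265989124033107 28.25
```

View pics/w29.png

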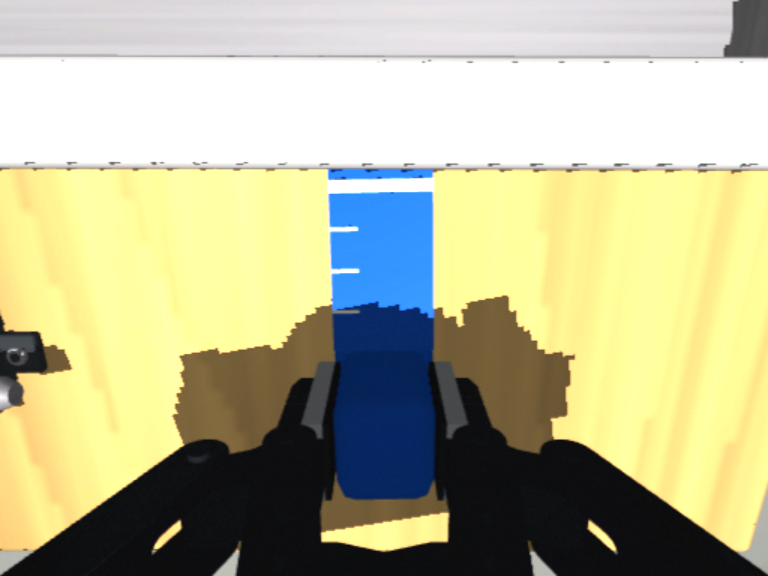

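The rail edge shows at row 168. After allowing for the rail's top hiding about 2 mm, the white line still has about 6.5 mm to go. I push 6.5 mm more.

Request:
{"op": "jog_arm", "data": {
  "targets": [
    [0, 0, 0, 0.2, -0.04, 0, 15],
    [0, 0, 0, 0.4, -0.08, 0, 15],
    [0, 0, 0, 0.64, -0.12, 0, 15],
    [0, 0, 0, 0.64, -0.12, 0, 15],
    [0, 0, 0, 0.64, -0.12, 0, 15]
  ]
}}

```text
time_s: 28.75
eef_pos: [0.4846, 0.068, 0.0061]
ee_rot: [3.127, -0.3, -0.017]
ft_force: [-7.9, 1.5, 2.7]
opening: 0.0265
```

```bash
python3 look.py w30; python3 - <<'E'
from fit import *
im=manip.camera("scene")[:,:,::-1]; cv2.imwrite("pics/s30raw.png",im)
cv2.imwrite("pics/s30.png",cv2.resize(im[130:260,150:310],None,fx=4.5,fy=4.5,interpolation=cv2.INTER_CUBIC))
E
```

```text
board yaw -10.953539852391625 [0.54896679 0.07634712] res mm [[1.7, 0.6], [0.1, -0.6], [-0.9, -1.1], [-0.9, 1.1]]
[0.48457365 0.06803555 0.00610233] [-0.06164069 -0.02039568 -0.01189767] [-8.21924547  1.80332578  4.05556259] 0.02689706180864232 28.8
board yaw -10.953539852391625 [0.54896679 0.07634712] res mm [[1.7, 0.6], [0.1, -0.6], [-0.9, -1.1], [-0.9, 1.1]]
```

View pics/w30.png

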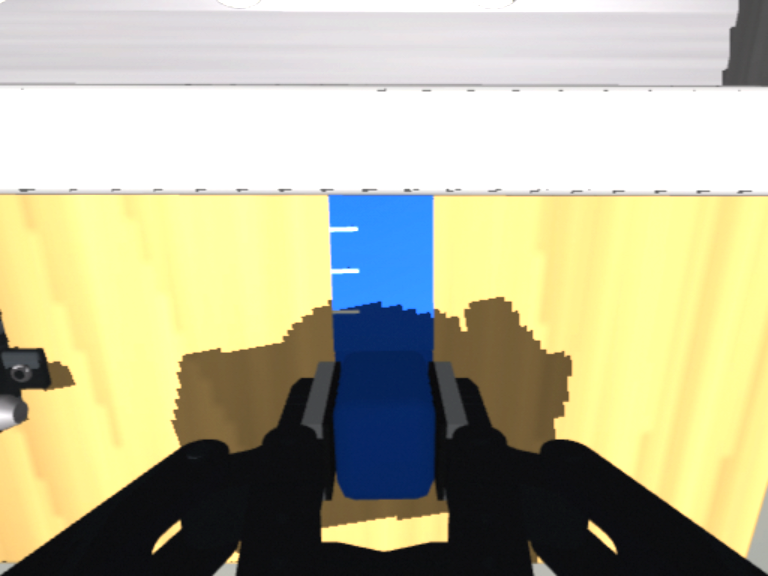

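View pics/s30.png

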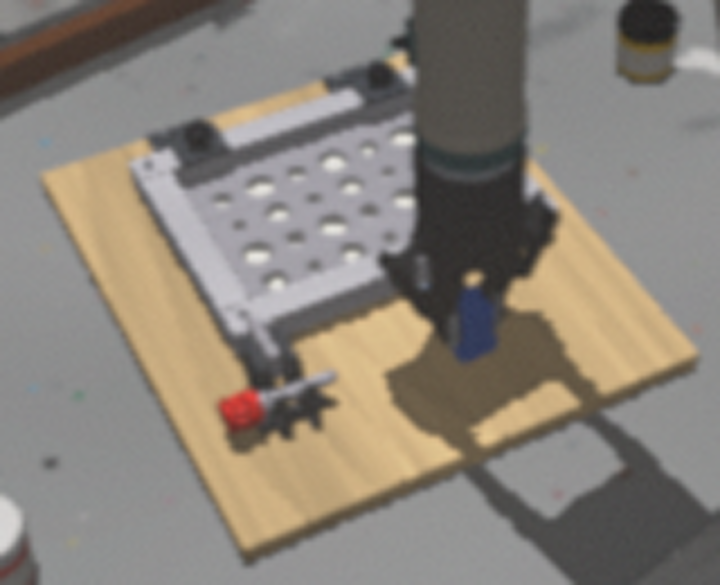

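The white line is within about 1 mm of the rail's edge once the parallax of the rail's top is allowed for. I'll check the lift independently by tracking the frame between the first and the current scene pictures.

```bash
cat > lift.py <<'E'
import sys
from wire import *
i=manip.camera_info("scene")
a=cv2.cvtColor(cv2.imread("pics/scene0.png"),cv2.COLOR_BGR2GRAY); b=cv2.cvtColor(cv2.imread(sys.argv[1]),cv2.COLOR_BGR2GRAY)
P=[(x/1000,y/1000,.03) for x in (5,12,20,40,60,80,110,140,170) for y in (125,110,95,80,65,50)]
L=[];
for p in P:
    q=proj(i,b2w(p))[0]; dv=proj(i,b2w((p[0],p[1],p[2]+.001*(.228-p[0])/.228)))[0]-q
    r,s,e=cv2.calcOpticalFlowPyrLK(a,b,q.astype(np.float32).reshape(1,1,2),None,winSize=(11,11),maxLevel=1)
    if s[0,0] and e[0,0]<12:
        d=r[0,0]-q.astype(np.float32); L.append((p[0],p[1],d@dv/(dv@dv),d[0]-dv[0]*(d@dv)/(dv@dv),e[0,0]))
L=np.array(L);print(np.c_[L[:,:2]*1000,L[:,2:]].round(2)[:20]); print("median lift",np.median(L[:,2]),len(L), "weighted front", np.median(L[L[:,0]<.07,2]))
E
python3 lift.py pics/s30raw.png
```

```text
board yaw -10.953539852391625 [0.54896679 0.07634712] res mm [[1.7, 0.6], [0.1, -0.6], [-0.9, -1.1], [-0.9, 1.1]]
[[ 5.00e+00  1.25e+02  2.05e+00 -1.10e-01  6.72e+00]
 [ 5.00e+00  1.10e+02  2.79e+00  8.00e-02  7.33e+00]
 [ 5.00e+00  9.50e+01  2.81e+00  7.00e-02  6.92e+00]
 [ 5.00e+00  8.00e+01  1.81e+00 -6.30e-01  6.72e+00]
 [ 5.00e+00  6.50e+01  3.70e-01 -1.85e+00  5.70e+00]
 [ 5.00e+00  5.00e+01  7.20e-01 -1.33e+00  5.79e+00]
 [ 1.20e+01  1.25e+02  2.39e+00 -1.40e-01  7.56e+00]
 [ 1.20e+01  1.10e+02  2.61e+00  1.20e-01  7.99e+00]
 [ 1.20e+01  9.50e+01  2.41e+00  4.00e-02  8.12e+00]
 [ 1.20e+01  8.00e+01  1.79e+00 -4.10e-01  7.76e+00]
 [ 1.20e+01  6.50e+01  1.94e+00 -7.90e-01  6.62e+00]
 [ 1.20e+01  5.00e+01  1.62e+00 -7.40e-01  7.15e+00]
 [ 2.00e+01  1.25e+02  2.07e+00 -6.00e-02  7.61e+00]
 [ 2.00e+01  1.10e+02  2.53e+00  2.80e-01  9.22e+00]
 [ 2.00e+01  9.50e+01  1.71e+00 -4.00e-02  8.61e+00]
 [ 2.00e+01  8.00e+01  1.78e+00 -1.30e-01  8.87e+00]
 [ 2.00e+01  6.50e+01  2.24e+00 -5.00e-01  8.06e+00]
 [ 2.00e+01  5.00e+01  1.75e+00 -5.10e-01  7.56e+00]
 [ 4.00e+01  1.25e+02 -6.72e+00  5.90e-01  8.52e+00]
 [ 4.00e+01  1.10e+02  1.58e+00  2.80e-01  8.78e+00]]
median lift 1.7480114596620242 53 weighted front 1.7590517772026488
```

```bash
cat > ecc.py <<'E'
import sys
from wire import *
i=manip.camera_info("scene")
a=cv2.imread("pics/scene0.png"); b=cv2.imread(sys.argv[1])
g=lambda x:cv2.GaussianBlur(cv2.cvtColor(x,cv2.COLOR_BGR2GRAY),(0,0),.6).astype(np.float32)
a,b=g(a),g(b)
def run(p,h,n):
    q=proj(i,b2w(p))[0]; dv=proj(i,b2w((p[0],p[1],p[2]+.001*(.228-p[0])/.228)))[0]-q
    u,v=q.round().astype(int); A=a[v-h:v+h+1,u-h:u+h+1]; W=np.eye(2,3,dtype=np.float32)
    W[:,2]=[u-h,v-h]
    try: cc,W=cv2.findTransformECC(A,b,W,cv2.MOTION_TRANSLATION,(3,200,1e-6),None,1)
    except cv2.error: print(n,"fail"); return
    d=W[:,2]-[u-h,v-h]; print(n,q.round(),"shift",d.round(2),"cc",round(cc,3),"lift mm",round(float(d@dv/(dv@dv)),2),"dv/mm",dv.round(3))
for h in (6,9): 
    run((.005,.12,.025),h,"railFL"); run((.012,.10,.028),h,"railF2"); run((.04,.1,.025),h,"corner"); run((.03,.122,.03),h,"left"); run((.06,.07,.02),h,"holes")
    run((-.15,.195,0),h,"ctl board FL"); run((.265,.195,0),h,"ctl board BL"); run((.22,.07,.03),h,"ctl hinge")
E
python3 ecc.py pics/s30raw.png
```

```text
board yaw -10.953539852391625 [0.54896679 0.07634712] res mm [[1.7, 0.6], [0.1, -0.6], [-0.9, -1.1], [-0.9, 1.1]]
railFL [205. 202.] shift [-0.18 -0.66] cc 0.992 lift mm 3.28 dv/mm [-0.027 -0.206]
railF2 [210. 198.] shift [ 0.02 -0.52] cc 0.977 lift mm 2.55 dv/mm [-0.023 -0.2  ]
corner [206. 193.] shift [ 0.17 -0.16] cc 0.929 lift mm 0.8 dv/mm [-0.021 -0.174]
left [201. 196.] shift [-0.15 -0.65] cc 0.986 lift mm 3.6 dv/mm [-0.026 -0.184]
holes [212. 187.] shift [0.02 0.06] cc 0.91 lift mm -0.43 dv/mm [-0.016 -0.154]
ctl board FL [203. 252.] shift [ 0. -0.] cc 0.999 lift mm 0.0 dv/mm [-0.051 -0.327]
ctl board BL [157. 168.] shift [0.01 0.02] cc 0.998 lift mm 0.56 dv/mm [0.008 0.033]
ctl hinge [193. 158.] shift [-0.06 -0.07] cc 0.999 lift mm 10.56 dv/mm [-0.001 -0.007]
railFL [205. 202.] shift [-0.1 -0.6] cc 0.956 lift mm 2.95 dv/mm [-0.027 -0.206]
railF2 [210. 198.] shift [-0.05 -0.52] cc 0.978 lift mm 2.57 dv/mm [-0.023 -0.2  ]
corner [206. 193.] shift [-0.06 -0.29] cc 0.958 lift mm 1.67 dv/mm [-0.021 -0.174]
left [201. 196.] shift [-0.05 -0.43] cc 0.977 lift mm 2.35 dv/mm [-0.026 -0.184]
holes [212. 187.] shift [-0.02 -0.05] cc 0.931 lift mm 0.32 dv/mm [-0.016 -0.154]
ctl board FL [203. 252.] shift [-0.01 -0.  ] cc 0.999 lift mm 0.01 dv/mm [-0.051 -0.327]
ctl board BL [157. 168.] shift [0.01 0.04] cc 0.998 lift mm 1.12 dv/mm [0.008 0.033]
ctl hinge [193. 158.] shift [-0.03 -0.06] cc 0.999 lift mm 8.16 dv/mm [-0.001 -0.007]
```

The best-correlated patches give a lift of about 2.6 to 3.6 mm. I nudge 1.3 mm more to sit mid-range, then hold to check that it stays.

Request:
{"op": "jog_arm", "data": {
  "targets": [
    [0, 0, 0, 0.07, -0.01, 0, 15],
    [0, 0, 0, 0.13, -0.03, 0, 15],
    [0, 0, 0, 0.13, -0.03, 0, 15],
    [0, 0, 0, 0.13, -0.03, 0, 15],
    [0, 0, 0, 0.13, -0.03, 0, 15],
    [0, 0, 0, 0.13, -0.03, 0, 15],
    [0, 0, 0, 0.13, -0.03, 0, 15],
    [0, 0, 0, 0.13, -0.03, 0, 15]
  ]
}}

```text
time_s: 29.65
eef_pos: [0.485, 0.0679, 0.0061]
ee_rot: [3.127, -0.301, -0.02]
ft_force: [-9.3, 2.4, 5.9]
opening: 0.0266
```

```bash
python3 look.py w31; python3 - <<'E'
from fit import *
im=manip.camera("scene")[:,:,::-1]; cv2.imwrite("pics/s31raw.png",im)
im=manip.camera("top")[:,:,::-1]; cv2.imwrite("pics/t31.png",cv2.resize(im[85:230,180:315],None,fx=4,fy=4,interpolation=cv2.INTER_CUBIC))
o=manip.observe();print(w2b(o["eef_pos"]),o["time_s"],o["ft_force"])
E
python3 ecc.py pics/s31raw.png | head -5
```

```text
board yaw -10.953539852391625 [0.54896679 0.07634712] res mm [[1.7, 0.6], [0.1, -0.6], [-0.9, -1.1], [-0.9, 1.1]]
[0.48500766 0.06791778 0.00608667] [-0.06119221 -0.02042883 -0.01191333] [-8.68268528  2.08983522  5.59320781] 0.026705941523664428 29.7
board yaw -10.953539852391625 [0.54896679 0.07634712] res mm [[1.7, 0.6], [0.1, -0.6], [-0.9, -1.1], [-0.9, 1.1]]
[-0.06118138 -0.02041536 -0.01190956] 29.8 [-10.02169927   1.61711246   5.25796249]
board yaw -10.953539852391625 [0.54896679 0.07634712] res mm [[1.7, 0.6], [0.1, -0.6], [-0.9, -1.1], [-0.9, 1.1]]
railFL [205. 202.] shift [-0.21 -0.71] cc 0.993 lift mm 3.53 dv/mm [-0.027 -0.206]
railF2 [210. 198.] shift [-0.02 -0.52] cc 0.976 lift mm 2.58 dv/mm [-0.023 -0.2  ]
corner [206. 193.] shift [ 0.24 -0.19] cc 0.92 lift mm 0.91 dv/mm [-0.021 -0.174]
left [201. 196.] shift [-0.16 -0.66] cc 0.988 lift mm 3.62 dv/mm [-0.026 -0.184]
```

View pics/w31.png

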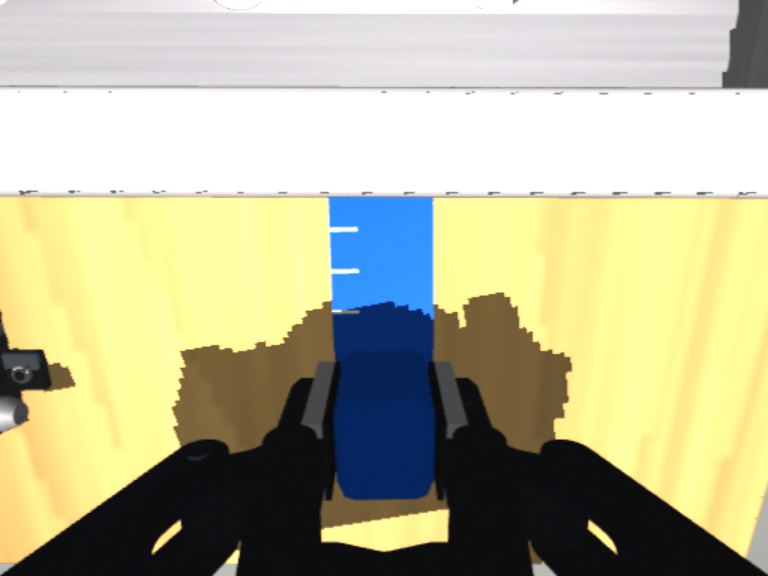

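View pics/t31.png

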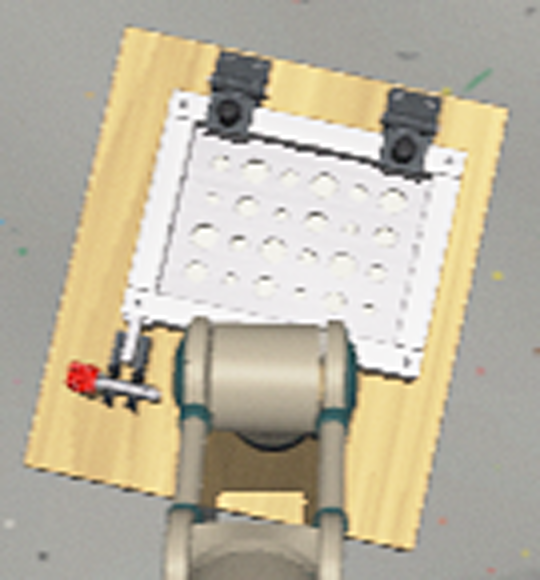

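```bash
python3 - <<'E'
from fit import *
i=manip.camera_info("top"); a=cv2.imread("pics/top0.png").astype(int); b=manip.camera("top")[:,:,::-1].astype(int)
def cen(im):
    s=im[150:200,190:225]; w=np.clip(s[:,:,2]-np.maximum(s[:,:,1],s[:,:,0])-60,0,None).astype(float)
    v,u=np.mgrid[150:200,190:225]; return (u*w).sum()/w.sum(),(v*w).sum()/w.sum(),w.sum()
for im in (a,b):
    c=cen(im); print(c, w2b(onz(i,c[:2],.018+.026+.006)).round(4))
o=manip.observe();print(w2b(o["eef_pos"]),o["time_s"],o["opening"])
E
```

```text
board yaw -10.953539852391625 [0.54896679 0.07634712] res mm [[1.7, 0.6], [0.1, -0.6], [-0.9, -1.1], [-0.9, 1.1]]
(np.float64(202.33263642065648), np.float64(169.9454317374033), np.float64(4783.0)) [-0.0296  0.1567  0.032 ]
(np.float64(200.1042705397789), np.float64(178.8907435508346), np.float64(4613.0)) [-0.0625  0.1573  0.032 ]
[-0.06120522 -0.02042299 -0.01191635] 29.85 0.02637318444743108
```

Tracking the knob in the top camera puts it 32.9 mm in -x and +0.6 mm in y from home, so it lies in the notch. The wedge is steady and I'm handing in.

```bash
python3 -c "
from workcell import manip
print(manip.job_done())"
```

```text
the job is handed in; nothing more can be done
None
```

I handed the job in at about 30 s. The lock pin lies in the notch, and the wedge is under the front rail with the arm still holding it by its grip.

**Lock pin:** It took three placings.
- **First grip slipped:** the fingertips really sit about 26 mm behind the stated tool point.
- **First placing:** the collar caught on the cheek's flare.
- **Second placing:** the knob tipped down, so I gripped it again, levelled the pin and laid it down a third time.
- **Last checks:** the top camera puts the knob 32.9 mm nearer the robot and 0.6 mm to the left of where it started, against a target of 32 and 0. The scene camera agreed with the seated pose within about 1 px. A fit of the pin's height in the wrist picture carried a known bias, so seating rests mainly on the other two views.

**Wedge:** It lies flat on the board and was pushed along board y = -20 mm.
- **White line:** it comes to the rail's front edge within about 0.5 mm, worked out with a parallax correction because the rail hides the line from the wrist camera.
- **Lift:** the wedge's position gives about 3.4 mm. Image tracking gave 3.5 and 3.6 mm on the two clearest patches and 2.6 mm on a third. It also gave 0.9 mm on a poorly matching fourth, which I discounted.
- **Hold:** position was steady over the last readings, with 9 to 10 N of push.

I did not check the other objects one by one, and nothing went near them.

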